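Check-weigh reagent cassettes on the beam comparator and rack the full ones

TASK

Check-weigh the reagent cassettes one at a time in the colour order red, yellow, green, blue, white (some colours may be missing): lay the cassette on the pan, turn the arrest lever all the way to free the beam, let it settle, then turn the lever fully home again before taking the cassette off, never handling a cassette on a free beam. A full cassette sinks the pan and is then pressed flat into a free bay of the white rack until the orange latch has snapped back over it; one that lets the pan rise is short-filled and is laid flat in the blue tray. Finish with the beam arrested, and leave the jar and the two bottles alone.

Things in the scene. Friction and masses are not known exactly. Their poses are not given: they have to be found in the camera images.
- cassette_red: Red reagent cassette, loose, may be absent: grey flat body 52x44x12 mm (x, y, z) with a red finger rib standing on its middle, 28 mm long (x), 12 mm wide (y), its top 32 mm above the underside. A full one weighs over 108 g, a short-filled one under 81 g; looks do not tell. Origin: centre of the underside; z up. Half a turn about z makes no difference.
- cassette_yellow: Yellow reagent cassette, loose, may be absent: grey flat body 52x44x12 mm (x, y, z) with a yellow finger rib standing on its middle, 28 mm long (x), 12 mm wide (y), its top 32 mm above the underside. A full one weighs over 108 g, a short-filled one under 81 g; looks do not tell. Origin: centre of the underside; z up. Half a turn about z makes no difference.
- cassette_green: Green reagent cassette, loose, may be absent: grey flat body 52x44x12 mm (x, y, z) with a green finger rib standing on its middle, 28 mm long (x), 12 mm wide (y), its top 32 mm above the underside. A full one weighs over 108 g, a short-filled one under 81 g; looks do not tell. Origin: centre of the underside; z up. Half a turn about z makes no difference.
- cassette_blue: Blue reagent cassette, loose, may be absent: grey flat body 52x44x12 mm (x, y, z) with a blue finger rib standing on its middle, 28 mm long (x), 12 mm wide (y), its top 32 mm above the underside. A full one weighs over 108 g, a short-filled one under 81 g; looks do not tell. Origin: centre of the underside; z up. Half a turn about z makes no difference.
- cassette_white: White reagent cassette, loose, may be absent: grey flat body 52x44x12 mm (x, y, z) with a white finger rib standing on its middle, 28 mm long (x), 12 mm wide (y), its top 32 mm above the underside. A full one weighs over 108 g, a short-filled one under 81 g; looks do not tell. Origin: centre of the underside; z up. Half a turn about z makes no difference.
- scale: Go/no-go beam comparator, fixed; grey base 110x260x10 mm, origin at the middle of its underside. Local x: from lever side to back; y: along the beam from brass counterweight to steel pan. Column at the middle, dial top 96 mm high. Beam pivot at z 55 mm, beam top z 60 mm; an upright at y = 112 to 120 mm (top z 58) carries the pan.
- pan (a point): Centre of the pan's upper surface, 165 mm along +y of the scale from the beam's pivot, 38 mm above the worktop when level; axes as the scale, tilting with the beam. Inside its 4 mm high rim the pan is 66x58 mm (x, y): a cassette fits either way round, with most finger room if its rib lies along the beam.
- beam (a joint): Tilt of the beam, rad: 0 level (arrested, within 0.01), positive = pan down. Set free it goes within about 1 s to a stop: +0.06 (pan 10 mm down) with a full cassette on the pan, -0.06 (pan up) with a short-filled one or an empty pan. A red pointer over the column shows it.
- arrest (a joint): Arrest lever, rad, 0 to 1.0: 0 = beam arrested (start), 1.0 = beam free (it is loose from about 0.4). Turns about the vertical through lever_pivot, clockwise from above as the value grows, so the knob goes towards the pan side; stays where it is left (friction about 0.07 N m).
- knob (a point): Top centre of the red upright knob at the end of the arrest lever: 14 mm across, 30 mm tall, top 56 mm above the worktop, 55 mm from lever_pivot. The lever arm beneath is 8 mm thick, its top 31 mm above the worktop.
- lever_pivot (a point): Point on the vertical axis of the arrest lever, fixed to the scale 45 mm in front (-x) of the beam; axes as the scale. In these axes the lever points from here along (-cos(0.5 - q), -sin(0.5 - q)), q being the lever's value.
- rack: White cassette rack, fixed, base 115x130x8 mm, two bays side by side along local y; local x points towards the latch ends. Origin at worktop height midway between the bays, 12 mm from the base's centre towards -x.
- bay0 (a point): Centre of the floor of the first bay (rack y +31 mm), 8 mm above the worktop, axes as the rack. Takes a cassette flat, long side along x; walls 9 mm high leave 1.5 mm at each end, 2.7 mm at each side. A cassette pressed straight down (up to about 12 N) pushes the latch at the +x end back and seats on the floor under its nose.
- bay1 (a point): Centre of the floor of the second bay (rack y -31 mm); otherwise as bay0.
- latch0 (a joint): Orange sprung latch of the first bay, m: 0 closed, grows to 0.011 pushed back (+x of the rack). 14 mm wide, top 35 mm above the worktop; its nose slopes up and outward, reaches about 4 mm over the end of a seated cassette (clear of the rib) and is pushed back 3 to 6 mm by one coming down. Spring 1.5 N closed, 2.5 N pushed back.
- latch1 (a joint): The same for the second bay.
- reject_tray: Blue instrument tray, fixed, 285 (x) x 125 (y) x 26 mm, walls about 10 mm thick, inner floor 2 mm above the worktop; origin at the centre of its underside.
- jar: Bystander: clear plastic jar, 70 mm across, 84 mm tall, origin at the centre of its underside; leave it where it is.
- bottle_blue_cap: Bystander: small white bottle with a blue cap, 36 mm across, 85 mm tall; leave it.
- bottle_brown: Bystander: small brown bottle with a white cap, 32 mm across, 75 mm tall; leave it.

How it is judged:
By the outcome, as a careful person would: the job done as asked, in the order asked, and still so for the second after the job is handed in, with the robot touching nothing.
Of cassette_red, cassette_green, cassette_white only 1 to 2 are there at a start; the rules pass over those that are not, and their reading is None.
Of cassette_yellow, cassette_blue only 1 to 1 are there at a start; the rules pass over those that are not, and their reading is None.
At some moment in a run one of cassette_red, cassette_yellow, cassette_green, cassette_blue, cassette_white may be knocked a few centimetres aside while the robot is not near it.
Once in a run the grip may slacken for a moment while it holds something.
It also fails if it takes over 210 s, if anything falls off the work surface, if the arm or the gripper's body presses on something with over 40 N, if the wrist force passes 120 N, or if a joint passes its speed limit or range.

ROBOT

A 6-joint arm with a two-finger parallel gripper is mounted at the origin on the work surface; the furniture and walls round the work are solid. World frame = base frame: x ahead of the robot, y to its left, z up, the work surface at z = 0. Lengths are in m, angles in rad, forces in N, time in s.
With the tool pointing down it reaches from about 0.375 to 0.9 m from the base axis. Payload 3.1 kg.
Tool frame: the origin (TCP) lies on the centre line of the jaws, within the pads' length; the fingertips stand 22 mm ahead of it and the grasp point (between the pads) lies 3 mm ahead of it; z points along the fingers, y is the line along which they close (so a half turn about z gives the same grasp; the last joint's range is limited). The gripper opens to 85 mm and grips with 20 to 120 N. Pads are 22 mm wide; open, the fingers measure 114 mm over their backs; the gripper's body (76 mm by 85 mm) begins 54 mm behind the grasp point. The pads swing forward as they close: fully open they stand 13 mm farther back than shut.
Start: joints at [-1.296, 0.527, 1.433, -0, 1.181, -0.178], TCP at [0.273, -0.562, 0.225] pointing down, gripper open.
Joint ranges: [-3.08, 3.08], [-0.75, 2.2], [0.22, 2.44], [-1.43, 4.57], [0, 2.65], [-2.85, 2.85]. Speed limits (rad/s): [2.79, 2.79, 3.14, 3.14, 3.14, 3.14].

INTERFACE

Orientations are given as a unit quaternion [x, y, z, w].
In Python, from station import manip gives the robot as it stands.
- The arm moves only by the tool jog_arm, called after "Emit:" as name(argument=value, ...) on one line, values as JSON. Schema: {"type":"object","properties":{"motion":{"type":"array","items":{"type":"number"},"minItems":5,"maxItems":100},"force":{"type":"number"},"only":{"type":"string"},"quiet":{"type":"boolean"},"lines":{"type":"string"}},"required":["motion"],"additionalProperties":false}. motion is one flat list of numbers that holds 1 to 20 rows one after another, with no inner brackets; each row has 5 numbers: dx, dy, dz in units of 50 mm, then a turn about the tool's z in rad, then the opening from 0.0 (shut) to 1.0 (fully open); each row is the pose to reach, as a shift and turn from the pose commanded when the call began, along the tool's axes at that moment; what a row does not reach only later rows make up. A row lasts 1/10 s, in which the tool goes at most 0.05 m and 0.15 rad, less where a joint would pass 70% of its speed; a pose out of reach is approached as far as the arm can. The fingers move at their own pace and stop on an object; force is the grip in N (left out, the last holds). Time passes only in rows, so rows that do not move let the fingers close. The tool returns the time, the measured TCP pose, the force, the opening and the grip force at its end. only (a regular expression) keeps the lines of the reply that match it, lines (a string "A,B") keeps lines A to B, and quiet returns only ok. Input that does not fit is refused with a message, and nothing moves.
- manip.sense(): the state, without advancing time (a new reading comes with each control period).
- manip.snapshot(name): name is "side" or "top" or "wrist"; returns a dict with "pixels" (480x640x3 uint8, red, green, blue), "range_z" (480x640 float32, m along the optical axis (not along the pixel's ray), 0 where there is no reading), "fov_y" (degrees; the focal length in pixels is half the picture's height over the tangent of half this angle, whatever the lens; pixels are square), "cx", "cy" (the principal point, pixels), "R" (3x3) and "t" (3): a world point X has camera coordinates R X + t; the wrist camera has in their place "hand_eye" (4x4, takes a point from camera to tool coordinates, whose origin is the TCP and whose axes are the flange's). Camera axes: x right, y down, z forward; pixel columns grow to the right and rows downward; lengths in m; the calibration is good to about 2 mm. A picture is of the moment at which its call begins: read the wrist's pose just before it.
- manip.sign_off(): hands the job in; it is judged then, once.
The state is a dict: "t": time; "q": joint angles; "qd": joint speeds; "tau": joint torques, N m; "tcp_pos": TCP position; "tool_rot": TCP orientation; "force": force on the tool from outside, world axes, zero at the start; "ft_torque": the same for the moment, N m; "finger_gap": opening from 0.0 (shut) to 1.0 (fully open); "gripper_force": force on a finger pad.
Only numpy, scipy, OpenCV 4.12 (cv2) and the standard library are available. Lean on these libraries where they do the work, as an engineer would, in place of code of your own. Each camera call takes 0.05 s, during which the arm holds its last target. There are 200 camera calls.

## Working session

There is one attempt and no reset: what is moved stays moved. The work goes in short steps, Python scripts to look and compute and a tool call to move; the robot and the scene stay as the last step left them, time stands still between calls to the robot, and variables do not carry over. Pictures are saved under pics/ and viewed, at most 14 in all, crops included, and the job is handed in when it is done.

```bash
ls; mkdir -p pics; python3 - <<'E'
from station import manip
import cv2
for n in ("top","side"):
    s=manip.snapshot(n); cv2.imwrite(f"pics/{n}0.png",s["pixels"][:,:,::-1]); print(n,s["fov_y"],s["cx"],s["cy"],s["R"],s["t"])
s=manip.sense();print(s["t"],s["tcp_pos"],s["tool_rot"])
E
```

```text
pics
station.py
top 42.26699922890646 313.33558090447457 245.61780572282794 [[-0.03010913 -0.99954605  0.00106539]
 [-0.99777809  0.02999246 -0.05949239]
 [ 0.05943343 -0.00285429 -0.99822819]] [-0.0145041   0.59067157  1.71061984]
side 42.456713489042045 309.1257891724749 242.5770994239862 [[-0.86576733 -0.49990519 -0.02327515]
 [-0.16924773  0.33624815 -0.92644071]
 [ 0.47095875 -0.79814283 -0.37572048]] [0.48339931 0.18263475 1.40670201]
0.1 [ 0.27328583 -0.56133331  0.22390782] [ 9.74477594e-01  2.24482545e-01 -3.07574648e-05 -1.00259784e-03]
```
View pics/top0.png

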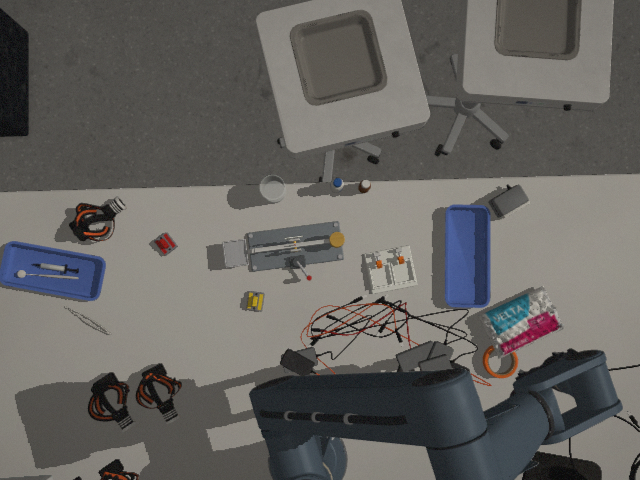

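View pics/side0.png

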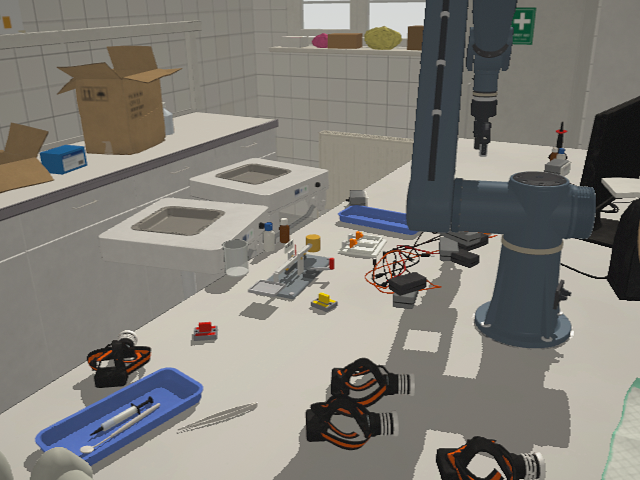

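The top view shows red at (164,243), yellow at (255,301), the scale at about (295,245) with its pan at (233,253) and knob at (308,278), the rack at (388,270), and an empty blue tray at (468,256). The second blue tray at (52,271) holds instruments. Next I'll measure these.

```bash
cat > h.py <<'E'
import numpy as np, cv2
from scipy.spatial.transform import Rotation as Ro
from station import manip
def cam(n):
    s0=manip.sense(); s=manip.snapshot(n); s["f"]=240/np.tan(np.radians(s["fov_y"]/2))
    if n=="wrist":
        T=np.eye(4);T[:3,:3]=Ro.from_quat(s0["tool_rot"]).as_matrix();T[:3,3]=s0["tcp_pos"]
        C=T@np.asarray(s["hand_eye"]); s["C"]=C[:3,3];s["M"]=C[:3,:3]
    else:
        R=np.asarray(s["R"]);s["M"]=R.T;s["C"]=-R.T@np.asarray(s["t"])
    s["hsv"]=cv2.cvtColor(s["pixels"],cv2.COLOR_RGB2HSV); return s
def ray(s,uv,z):
    uv=np.atleast_2d(np.asarray(uv,float)); d=np.c_[(uv[:,0]-s["cx"])/s["f"],(uv[:,1]-s["cy"])/s["f"],np.ones(len(uv))]@s["M"].T
    return s["C"]+d*((z-s["C"][2])/d[:,2:])
def cloud(s):
    v,u=np.mgrid[:480,:640];z=s["range_z"]
    P=np.stack([(u-s["cx"])/s["f"]*z,(v-s["cy"])/s["f"]*z,z],-1)
    return P@s["M"].T+s["C"]
def mask(s,h0,h1,smin=120,vmin=80):
    H,S,V=cv2.split(s["hsv"]); return (((H>=h0)&(H<=h1)) if h0<=h1 else ((H>=h0)|(H<=h1)))&(S>=smin)&(V>=vmin)
COL=dict(red=(172,6),yellow=(22,34),green=(45,85),blue=(105,125),orange=(8,18))
def blobs(s,m,z,amin=12,show=""):
    n,L,st,ce=cv2.connectedComponentsWithStats(m.astype(np.uint8)); P=cloud(s); out=[]
    for i in range(1,n):
        if st[i,4]<amin: continue
        k=L==i; uv=np.argwhere(k)[:,::-1]; w=ray(s,uv,z)[:,:2].astype(np.float32)
        r=cv2.minAreaRect(w); zz=P[k][:,2]
        b=cv2.boxPoints(r); e=b[1]-b[0],b[2]-b[1]; e=max(e,key=np.linalg.norm)
        a=np.degrees(np.arctan2(e[1],e[0]))%180
        out.append((np.array(r[0]),np.array(sorted(r[1])[::-1]),a)); 
        print(show,"px",ce[i].round(),"n",st[i,4],"c",np.round(r[0],4),"size",np.round(sorted(r[1])[::-1],4),"ang",round(a,1),"zmed",round(float(np.median(zz)),3))
    return out
E
python3 - <<'E'
from h import *
s=cam("top")
for c,z,a in (("red",.032,12),("yellow",.032,12),("green",.032,8),("orange",.035,8),("blue",.026,200)): blobs(s,mask(s,*COL[c]),z,a,c)
P=cloud(s)
for n,(u,v) in dict(pan=(233,253),red=(164,243),yellow=(255,301),knob=(308,278),dial=(295,243),table=(200,300),traybed=(468,256),rack=(388,270)).items(): print(n,P[v,u].round(3))
c=s["pixels"][200:320,140:500,::-1]; cv2.imwrite("pics/c1.png",cv2.resize(c[:, 60:290],(0,0),fx=3.4,fy=3.4,interpolation=cv2.INTER_CUBIC))
E
```

```text
red px [169. 240.] n 54 c [0.6169 0.3662] size [0.0423 0.0093] ang 35.6 zmed 0.014
red px [162. 245.] n 104 c [0.6035 0.3826] size [0.0417 0.0241] ang 35.6 zmed 0.018
red px [309. 278.] n 18 c [ 0.5016 -0.0176] size [0.011  0.0082] ang 88.3 zmed 0.055
red px [381. 318.] n 37 c [ 0.3852 -0.2171] size [0.0768 0.0103] ang 119.0 zmed 0.007
red px [353. 333.] n 27 c [ 0.3472 -0.1329] size [0.0698 0.0072] ang 100.0 zmed 0.008
yellow px [252. 300.] n 114 c [0.4427 0.1395] size [0.0414 0.0253] ang 170.5 zmed 0.018
yellow px [260. 301.] n 58 c [0.4399 0.1186] size [0.0421 0.0101] ang 170.4 zmed 0.013
orange px [ 79. 208.] n 12 c [0.714  0.6115] size [0.0151 0.0071] ang 168.3 zmed 0.026
orange px [ 85. 213.] n 52 c [0.7    0.5938] size [0.0555 0.0142] ang 109.8 zmed 0.037
orange px [ 96. 232.] n 68 c [0.6437 0.567 ] size [0.0673 0.0166] ang 100.6 zmed 0.031
orange px [401. 260.] n 39 c [ 0.5435 -0.2709] size [0.0193 0.0138] ang 178.3 zmed 0.032
orange px [379. 264.] n 39 c [ 0.5343 -0.2099] size [0.0193 0.0138] ang 177.9 zmed 0.031
orange px [371. 304.] n 8 c [ 0.424 -0.184] size [0.0137 0.005
[... 235 characters left out ...]
 0.3898] size [0.0283 0.0054] ang 64.7 zmed 0.025
orange px [144. 394.] n 28 c [0.2006 0.4397] size [0.0474 0.0121] ang 30.8 zmed 0.039
orange px [ 99. 408.] n 15 c [0.1646 0.5622] size [0.0256 0.0043] ang 29.2 zmed 0.031
orange px [116. 475.] n 54 c [-0.0148  0.5198] size [0.0609 0.0094] ang 73.1 zmed 0.037
blue px [465. 257.] n 3792 c [ 0.55   -0.4567] size [0.2812 0.1216] ang 177.3 zmed 0.002
blue px [ 50. 271.] n 3564 c [0.5422 0.6923] size [0.2818 0.1212] ang 78.0 zmed 0.004
pan [0.575 0.189 0.041]
red [0.609 0.379 0.033]
yellow [0.442 0.133 0.029]
knob [ 0.5   -0.015  0.056]
dial [0.596 0.017 0.062]
table [ 0.448  0.29  -0.006]
traybed [ 0.549 -0.466  0.001]
rack [ 0.516 -0.24   0.001]
```

View pics/c1.png

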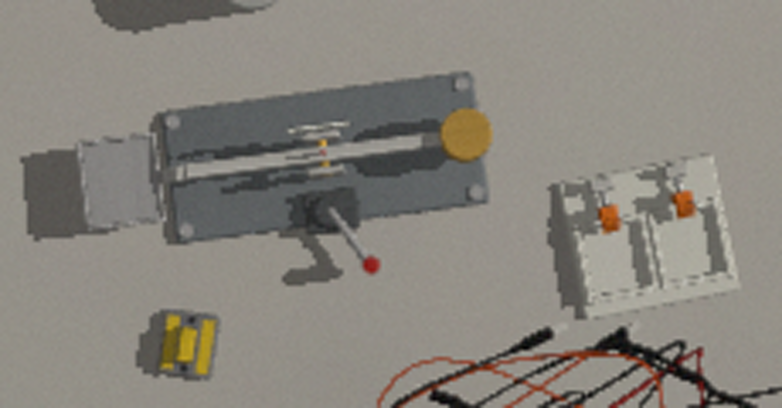

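```bash
cat >> h.py <<'E'
def go(x,y,z,psi=None):
    "deltas in tool axes to world TCP target, tool-x heading psi deg (mod 180)"
    s=manip.sense();M=Ro.from_quat(s["tool_rot"]).as_matrix();d=M.T@(np.array([x,y,z])-s["tcp_pos"])
    c=np.degrees(np.arctan2(M[1,0],M[0,0]))
    t=0 if psi is None else np.radians((c-psi+90)%180-90)
    print("t",round(s["t"],2),"delta",d.round(4),"turn",round(t,3),"heading",round(c,1),"q6",s["q"][5].round(2),"F",np.round(s["force"],1),"gap",round(s["finger_gap"],3))
E
python3 - <<'E'
from h import *
go(.46,0.0,.42,0)
s=cam("wrist");print(s["hand_eye"],s["C"],s["fov_y"])
E
```

```text
t 0.15 delta [ 0.4136 -0.4235 -0.1951] turn 0.453 heading 25.9 q6 -0.18 F [ 0.2  0.3 -0.8] gap 0.997
[[-1.44220356e-03 -9.58124325e-01 -2.86348908e-01  7.33597677e-02]
 [ 9.99998898e-01 -1.48240137e-03 -7.64003314e-05 -9.41839622e-04]
 [-3.51282999e-04 -2.86348703e-01  9.58125408e-01 -1.48166810e-01]
 [ 0.00000000e+00  0.00000000e+00  0.00000000e+00  1.00000000e+00]] [ 0.33891215 -0.52876426  0.37224967] 62.35476933623593
```

Careful with the scale: shifts go in units of 50 mm. That gives: -0.423 m is -8.46, 0.413 m is 8.26.

Emit:
jog_arm(motion=[0.8,-0.8,-0.6,0.1,1,1.6,-1.6,-1.2,0.2,1,2.4,-2.4,-1.8,0.3,1,3.2,-3.2,-2.4,0.4,1,4,-4,-3,0.453,1,4.7,-4.7,-3.8,0.453,1,5.4,-5.4,-3.9,0.453,1,6.1,-6.1,-3.9,0.453,1,6.8,-6.8,-3.9,0.453,1,7.5,-7.5,-3.9,0.453,1,8.26,-8.2,-3.9,0.453,1,8.26,-8.46,-3.9,0.453,1,8.26,-8.46,-3.9,0.453,1,8.26,-8.46,-3.9,0.453,1])

```text
t: 1.6
tcp_pos: [0.4599, 0.0029, 0.42]
tool_rot: [1.0, 0.003, 0.0, -0.001]
force: [0.6, -1.0, 0.4]
finger_gap: 0.998
gripper_force: 0.0
```

```bash
python3 - <<'E'
from h import *
s=cam("wrist"); cv2.imwrite("pics/w1.png",s["pixels"][:,:,::-1])
print(manip.sense()["tcp_pos"])
for c,z,a in (("red",.032,30),("yellow",.032,60),("green",.032,60),("orange",.035,60)): blobs(s,mask(s,*COL[c]),z,a,c)
s=cam("top"); cv2.imwrite("pics/top1.png",s["pixels"][:,:,::-1])
E
```

```text
[0.45965088 0.00086919 0.41976247]
red px [41. 47.] n 298 c [0.6127 0.3547] size [0.0418 0.0099] ang 36.2 zmed 0.011
red px [27. 52.] n 374 c [0.6063 0.3725] size [0.0346 0.0187] ang 35.9 zmed 0.029
red px [34. 72.] n 97 c [0.5852 0.3696] size [0.0158 0.0095] ang 41.1 zmed 0.011
red px [342. 144.] n 85 c [ 0.4981 -0.0192] size [0.0129 0.0119] ang 0.8 zmed 0.055
red px [403. 224.] n 762 c [ 0.3863 -0.1122] size [0.2569 0.0969] ang 100.7 zmed 0.009
red px [415. 203.] n 100 c [ 0.4154 -0.1218] size [0.0567 0.0145] ang 100.0 zmed 0.01
red px [467. 228.] n 120 c [ 0.3845 -0.2051] size [0.0669 0.0214] ang 107.2 zmed 0.006
red px [519. 260.] n 144 c [ 0.3401 -0.2735] size [0.0659 0.0332] ang 23.6 zmed 0.006
red px [485. 245.] n 38 c [ 0.3588 -0.2257] size [0.0223 0.0033] ang 61.0 zmed 0.006
red px [417. 250.] n 82 c [ 0.3511 -0.1306] size [0.0702 0.0076] ang 101.6 zmed 0.007
red px [364. 313.] n 156 c [ 0.2588 -0.0585] size [0.0562 0.0525] ang 176.7 zmed 0.
[... 326 characters left out ...]
zmed 0.026
red px [630. 333.] n 47 c [ 0.2198 -0.4628] size [0.0392 0.0035] ang 58.9 zmed 0.005
red px [  1. 344.] n 54 c [0.1944 0.4978] size [0.032 0.006] ang 167.2 zmed 0.026
red px [628. 338.] n 53 c [ 0.2099 -0.4623] size [0.0382 0.0035] ang 71.1 zmed 0.008
yellow px [223. 172.] n 66 c [0.4601 0.1392] size [0.0136 0.0094] ang 176.0 zmed 0.011
yellow px [242. 187.] n 222 c [0.4405 0.1148] size [0.0425 0.0097] ang 169.8 zmed 0.011
yellow px [229. 187.] n 276 c [0.44   0.1356] size [0.0344 0.0236] ang 168.7 zmed 0.03
orange px [540. 111.] n 175 c [ 0.5402 -0.2726] size [0.0208 0.0169] ang 0.3 zmed 0.033
orange px [491. 119.] n 175 c [ 0.5307 -0.2115] size [0.0198 0.0161] ang 0.3 zmed 0.033
```

View pics/w1.png

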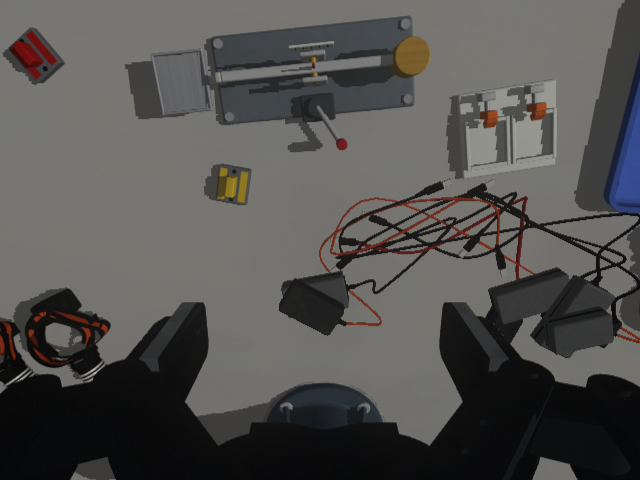

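View pics/top1.png

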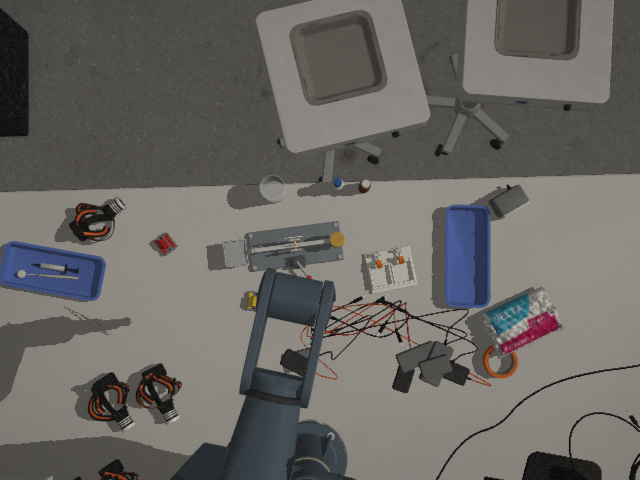

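Only red and yellow are present; the table is otherwise clear of cassettes. I'll take a closer wrist view of red, the pan and the scale.

To row units: -0.25 m is -5, -0.2 m is -4.

Emit:
jog_arm(motion=[0.9,-1,0.4,0,1,1.8,-2,0.8,0,1,2.6,-3,1.4,0,1,3.4,-4,2,0,1,3.8,-5,2.4,0,1,3.8,-5,2.4,0,1,3.8,-5,2.4,0,1,3.8,-5,2.4,0,1])

```text
t: 2.5
tcp_pos: [0.6506, 0.2501, 0.2949]
tool_rot: [1.0, 0.0, -0.003, 0.0]
force: [-1.6, -1.0, 0.2]
finger_gap: 1.001
gripper_force: 0.0
```

```bash
python3 - <<'E'
from h import *
s=cam("wrist"); cv2.imwrite("pics/w2.png",s["pixels"][:,:,::-1])
P=cloud(s); np.save("P.npy",P); 
S=s["hsv"][:,:,1]
def rect(m,n,name):
    k,L,st,_=cv2.connectedComponentsWithStats(m.astype(np.uint8))
    for i in range(1,k):
        if st[i,4]>n:
            w=P[L==i]; r=cv2.minAreaRect(w[:,:2].astype(np.float32)); print(name,st[i,:4],st[i,4],np.round(r[0],4),np.round(r[1],4),round(r[2],1),"mean",w.mean(0).round(4))
z=P[:,:,2]; g=(P[:,:,0]>.4)&(P[:,:,0]<.75)&(P[:,:,1]<.5)
rect(g&(z>.034)&(z<.046)&(P[:,:,1]>.14)&(P[:,:,1]<.25),100,"pan")
rect(g&(z>.053)&(z<.066)&(S<80),100,"beam")
rect(g&(z>.027)&(z<.037)&mask(s,*COL["red"]),30,"rib")
rect(g&(z>.048)&mask(s,*COL["red"]),20,"knob")
rect(mask(s,*COL["orange"])&(z>.02)&g,30,"latch")
rect(mask(s,*COL["yellow"])&(z>.027)&(z<.037)&g,30,"yrib")
rect(g&(z>.006)&(z<.016)&(S<90),2000,"base")
E
```

```text
pan [355 225  71  69] 3869 [0.5735 0.1772] [0.0727 0.0746] 5.6 mean [0.5737 0.1817 0.0392]
beam [480  84  29  43] 223 [0.7284 0.0955] [0.0467 0.0101] 38.3 mean [0.7318 0.1004 0.0596]
beam [517  84  41  40] 295 [0.7303 0.0518] [0.0094 0.0425] 53.6 mean [0.7333 0.0484 0.0596]
beam [432 236 208  31] 2264 [0.5871 0.0323] [0.0151 0.2112] 5.6 mean [0.5883 0.0377 0.0586]
beam [532 259  34  11] 150 [0.5779 0.0187] [0.0051 0.0287] 14.6 mean [0.5774 0.0209 0.0599]
rib [193 215  23  25] 259 [0.6074 0.3802] [0.0266 0.0116] 35.5 mean [0.6076 0.3796 0.0306]
knob [563 322  11  11] 83 [0.6118 0.1122] [0.3576 0.0122] 49.1 mean [ 0.502  -0.0146  0.0597]
yrib [415 349  13  23] 179 [0.4401 0.1338] [0.0105 0.029 ] 78.6 mean [0.441  0.1338 0.0308]
base [411 179 229  77] 11032 [0.6106 0.0227] [0.0674 0.2552] 5.7 mean [0.6154 0.0239 0.0091]
base [416 259 112  31] 2089 [0.546  0.0785] [0.0393 0.1255] 3.0 mean [0.5438 0.087  0.0093]
```

View pics/w2.png

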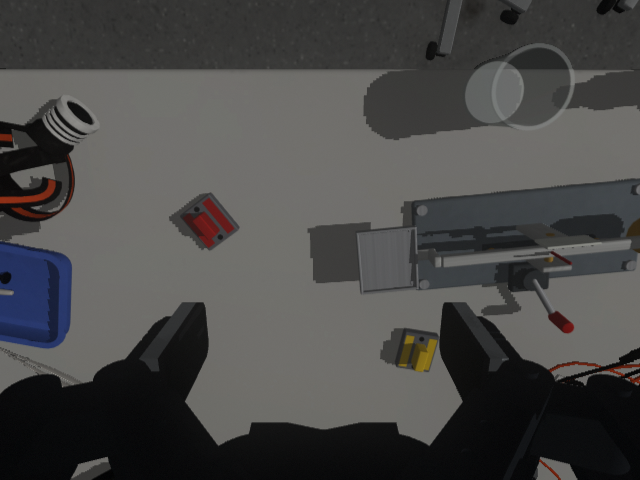

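```bash
python3 - <<'E'
from h import *
go(.6075,.380,.10,35.5)
E
```

```text
t 2.55 delta [-0.0417 -0.1321  0.1966] turn -0.62 heading -0.0 q6 1.78 F [ 0.5 -0.5 -0.6] gap 0.998
```

Emit:
jog_arm(motion=[-0.2,-0.6,0.8,-0.15,0.6,-0.4,-1.2,1.6,-0.3,0.6,-0.6,-1.8,2.4,-0.45,0.6,-0.86,-2.6,3.2,-0.6,0.6,-0.86,-2.6,3.9,-0.62,0.6,-0.86,-2.6,3.9,-0.62,0.6,-0.86,-2.6,3.9,-0.62,0.6,-0.86,-2.6,3.9,-0.62,0.6])

```text
t: 3.35
tcp_pos: [0.6098, 0.3777, 0.1083]
tool_rot: [0.953, 0.304, 0.003, 0.0]
force: [0.8, -0.1, 0.3]
finger_gap: 0.602
gripper_force: 0.0
```

```bash
python3 - <<'E'
from h import *
go(.6075,.380,.037,35.5)
s=cam("wrist"); P=cloud(s); z=P[:,:,2]
m=mask(s,*COL["red"]); cv2.imwrite("pics/w3.png",s["pixels"][:,:,::-1])
blobs(s,m&(z>.028)&(z<.04),.032,60,"rib"); blobs(s,m,.012,60,"all")
E
```

```text
t 3.35 delta [-0.001  -0.0033  0.0713] turn -0.003 heading 35.4 q6 1.35 F [ 0.8 -0.1  0.3] gap 0.602
rib px [318. 246.] n 732 c [0.6078 0.3809] size [0.0263 0.0103] ang 35.4 zmed 0.031
all px [73.  8.] n 231 c [0.6371 0.5667] size [0.0157 0.007 ] ang 104.3 zmed 0.026
all px [109.  12.] n 399 c [0.6465 0.55  ] size [0.0245 0.0087] ang 134.8 zmed 0.024
all px [340. 235.] n 1010 c [0.6156 0.3695] size [0.0437 0.0101] ang 36.3 zmed 0.011
all px [318. 246.] n 738 c [0.6024 0.3774] size [0.0286 0.0112] ang 35.4 zmed 0.031
all px [295. 258.] n 313 c [0.5876 0.385 ] size [0.0163 0.01  ] ang 37.2 zmed 0.011
```

Emit:
jog_arm(motion=[0,0,0.6,0,0.6,0,0,1.1,0,0.6,0,0,1.26,0,0.6,0,0,1.26,0,0.6,0,0,1.26,0,0.6,0,0,1.26,0,0,0,0,1.26,0,0,0,0,1.26,0,0,0,0,1.26,0,0,0,0,1.26,0,0,0,0,1.26,0,0,0,0,1.26,0,0,0,0,1.26,0,0], force=50)

```text
t: 4.7
tcp_pos: [0.6068, 0.379, 0.0417]
tool_rot: [0.952, 0.305, -0.0, 0.0]
force: [-0.4, 0.0, 1.3]
finger_gap: 0.0
gripper_force: 0.0
```

```bash
python3 - <<'E'
from h import *
go(.6075,.380,.137,35.5)
P=np.load("P.npy")
E
```

```text
t 4.7 delta [ 0.0011 -0.0004 -0.0953] turn 0.0 heading 35.5 q6 1.35 F [-0.4  0.   1.3] gap 0.0
```

To row units: -0.1 m is -2, -0.08 m is -1.6.

Emit:
jog_arm(motion=[0,0,-0.8,0,0.6,0,0,-1.6,0,0.6,0,0,-2,0,0.6,0,0,-2,0,0.6,0,0,-2,0,0.6,0,0,-2,0,0.6])

```text
t: 5.3
tcp_pos: [0.6056, 0.3785, 0.1399]
tool_rot: [0.952, 0.305, -0.002, 0.0]
force: [0.1, 0.1, -0.4]
finger_gap: 0.598
gripper_force: 0.0
```

```bash
python3 - <<'E'
from h import *
go(.6075,.380,.137,35.5)
for n in ("wrist","top"):
    s=cam(n); P=cloud(s); z=P[:,:,2]
    if n=="wrist":cv2.imwrite("pics/w4.png",s["pixels"][:,:,::-1])
    m=mask(s,*COL["red"])
    blobs(s,m&(z>.027)&(z<.05),.032,50 if n=="wrist" else 12,n+"rib"); blobs(s,m&(P[:,:,0]>.4),.012,50 if n=="wrist" else 12,n)
E
```

```text
t 5.3 delta [ 0.0025 -0.0001  0.0029] turn 0.0 heading 35.5 q6 1.35 F [ 0.1  0.1 -0.4] gap 0.598
wristrib px [324. 225.] n 575 c [0.6076 0.381 ] size [0.0264 0.01  ] ang 35.7 zmed 0.031
wrist px [130.  15.] n 619 c [0.6442 0.5558] size [0.038  0.0131] ang 124.4 zmed 0.025
wrist px [343. 217.] n 867 c [0.6155 0.3695] size [0.0438 0.0101] ang 36.5 zmed 0.011
wrist px [324. 225.] n 576 c [0.6031 0.3778] size [0.0284 0.0108] ang 35.7 zmed 0.031
wrist px [303. 238.] n 255 c [0.5876 0.3849] size [0.0163 0.0098] ang 37.2 zmed 0.012
toprib px [164. 243.] n 43 c [0.6089 0.3803] size [0.0278 0.0121] ang 35.6 zmed 0.031
top px [169. 240.] n 51 c [0.6177 0.3703] size [0.0411 0.0094] ang 35.6 zmed 0.012
top px [162. 245.] n 103 c [0.6049 0.3874] size [0.0422 0.0244] ang 35.6 zmed 0.02
top px [309. 278.] n 17 c [ 0.5018 -0.0175] size [0.0111 0.0083] ang 88.3 zmed 0.053
```

View pics/w4.png

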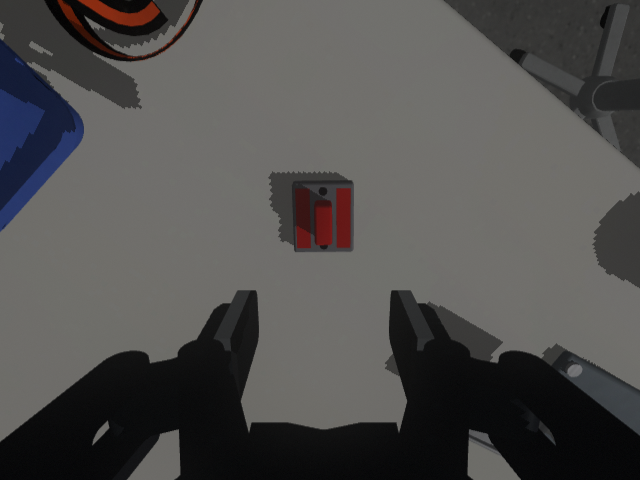

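The cassette hasn't moved and its rib is at (324,225), so the grip missed. I'll descend open and look before closing.

To row units: 0.103 m is 2.06, 0.1 m is 2.

Emit:
jog_arm(motion=[0.05,0,0.8,0,0.6,0.05,0,1.6,0,0.6,0.05,0,2,0,0.6,0.05,0,2.06,0,0.6,0.05,0,2.06,0,0.6,0.05,0,2.06,0,0.6,0.05,0,2.06,0,0.6,0.05,0,2.06,0,0.6])

```text
t: 6.2
tcp_pos: [0.6099, 0.3809, 0.0406]
tool_rot: [0.952, 0.305, 0.001, -0.0]
force: [0.4, 0.2, -0.6]
finger_gap: 0.603
gripper_force: 0.0
```

```bash
python3 - <<'E'
from h import *
go(.6076,.381,.037,35.5)
s=cam("wrist"); cv2.imwrite("pics/w5.png",s["pixels"][:,:,::-1])
s=cam("side"); P=cloud(s); 
uv=(np.array([.6076,.381,.03])@np.asarray(s["R"]).T+s["t"]); u,v=(uv[:2]/uv[2]*s["f"]+[s["cx"],s["cy"]]).astype(int); print(u,v)
cv2.imwrite("pics/s5.png",cv2.resize(s["pixels"][v-60:v+40,u-60:u+60,::-1],(0,0),fx=5,fy=5))
E
```

```text
t 6.2 delta [-0.0018 -0.0014  0.0036] turn 0.0 heading 35.5 q6 1.35 F [ 0.4  0.2 -0.6] gap 0.603
204 323
```

View pics/w5.png

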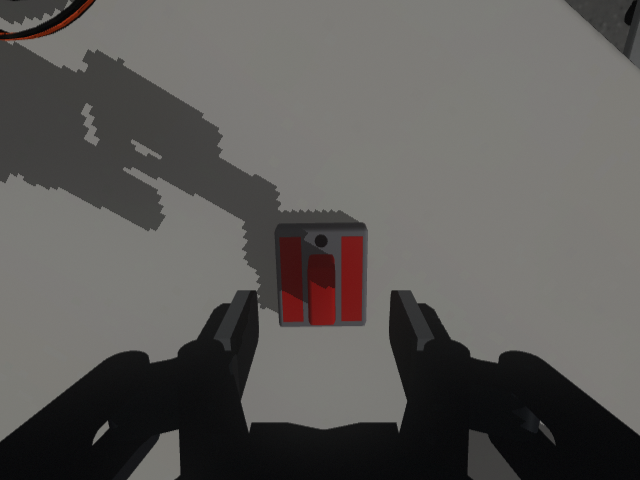

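View pics/s5.png

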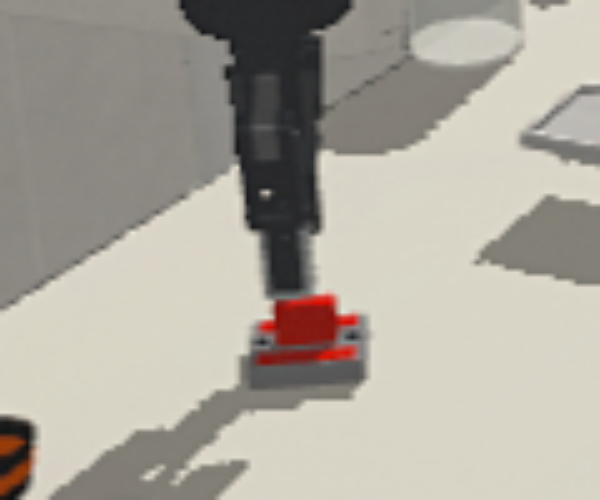

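The open fingertips at (250,292) seem to end at rib-top height, higher than I expected. I'll check their depth.

```bash
python3 - <<'E'
from h import *
s=cam("wrist"); z=s["range_z"]; s0=manip.sense()
M=Ro.from_quat(s0["tool_rot"]).as_matrix(); P=(cloud(s)-s0["tcp_pos"])@M
for u,v in ((250,294),(253,310),(240,310),(230,330),(399,294),(396,310),(410,310),(200,340)): print(u,v,z[v,u].round(4),P[v,u].round(4))
w=cloud(s)[:,:,2]
print(s0["tcp_pos"],"lowest near finger:",[ (float(P[r,225:260,2][z[r,225:260]<.19].max().round(4)) if (z[r,225:260]<.19).any() else None) for r in range(285,345,8)])
E
```

```text
250 294 0.1444 [ 0.0117 -0.0276 -0.0162]
253 310 0.1443 [ 0.0061 -0.0265 -0.018 ]
240 310 0.1312 [ 0.0123 -0.0285 -0.0299]
230 330 0.1204 [ 0.0115 -0.0292 -0.0413]
399 294 0.1431 [ 0.0122  0.0264 -0.0175]
396 310 0.1408 [ 0.0077  0.0249 -0.0212]
410 310 0.1322 [ 0.0117  0.028  -0.029 ]
200 340 0.1102 [ 0.0141 -0.0352 -0.0512]
[0.60924892 0.38068917 0.0397406 ] lowest near finger: [None, -0.0108, -0.0086, -0.0102, -0.0115, -0.0103, -0.0113, -0.0135]
```

Emit:
jog_arm(motion=[0,0,0,0,0.25,0,0,0,0,0.25,0,0,0,0,0.25])

```text
t: 6.65
tcp_pos: [0.6088, 0.3805, 0.0388]
tool_rot: [0.952, 0.305, -0.0, 0.0]
force: [-0.2, -0.6, -0.2]
finger_gap: 0.251
gripper_force: 0.0
```

```bash
cat >> h.py <<'E'
def tips():
    s=cam("wrist"); z=s["range_z"]; s0=manip.sense(); M=Ro.from_quat(s0["tool_rot"]).as_matrix(); P=(cloud(s)-s0["tcp_pos"])@M
    k=(abs(P[:,:,1])<.045)&(abs(P[:,:,1])>.006)&(P[:,:,0]>-.02)&(P[:,:,0]<.013)&(P[:,:,2]>-.08)&(P[:,:,2]<.03)&(s["hsv"][:,:,1]<70)&(np.mgrid[:480,:640][0]>240)
    q=P[k]; h,e=np.histogram(q[:,2],bins=np.arange(-.06,.031,.005)); print("tool-z hist",dict(zip(e.round(3).tolist(),h.tolist())),s0["tcp_pos"].round(4))
    return s,P
E
python3 - <<'E'
from h import *
s,P=tips(); cv2.imwrite("pics/w6.png",s["pixels"][:,:,::-1])
E
```

```text
tool-z hist {-0.06: 2721, -0.055: 1675, -0.05: 757, -0.045: 1287, -0.04: 593, -0.035: 734, -0.03: 660, -0.025: 593, -0.02: 555, -0.015: 378, -0.01: 42, -0.005: 0, -0.0: 0, 0.005: 0, 0.01: 0, 0.015: 0, 0.02: 0, 0.025: 870} [0.6089 0.3805 0.0388]
```

View pics/w6.png

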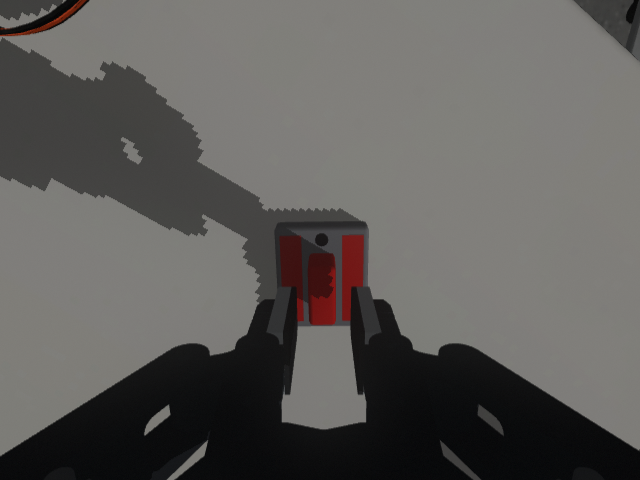

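The tips sit about 30 mm nearer the wrist than stated, at z≈0.047 now. I'll descend cautiously, watching the force.

Emit:
jog_arm(motion=[-0.03,-0.02,0.2,0,0.3,-0.03,-0.02,0.4,0,0.3,-0.03,-0.02,0.48,0,0.3,-0.03,-0.02,0.48,0,0.3,-0.03,-0.02,0.48,0,0.3])

```text
t: 7.2
tcp_pos: [0.607, 0.3804, 0.0144]
tool_rot: [0.952, 0.305, -0.0, 0.0]
force: [-0.2, -0.1, -0.0]
finger_gap: 0.302
gripper_force: 0.0
```

```bash
python3 - <<'E'
from h import *
s,P=tips()
s=cam("side"); u,v=204,323
cv2.imwrite("pics/s6.png",cv2.resize(s["pixels"][v-50:v+30,u-50:u+50,::-1],(0,0),fx=5,fy=5))
E
```

```text
tool-z hist {-0.06: 3324, -0.055: 1753, -0.05: 883, -0.045: 1322, -0.04: 606, -0.035: 777, -0.03: 703, -0.025: 612, -0.02: 552, -0.015: 403, -0.01: 51, -0.005: 0, -0.0: 986, 0.005: 38, 0.01: 600, 0.015: 4481, 0.02: 0, 0.025: 0} [0.6073 0.3805 0.0148]
```

View pics/s6.png

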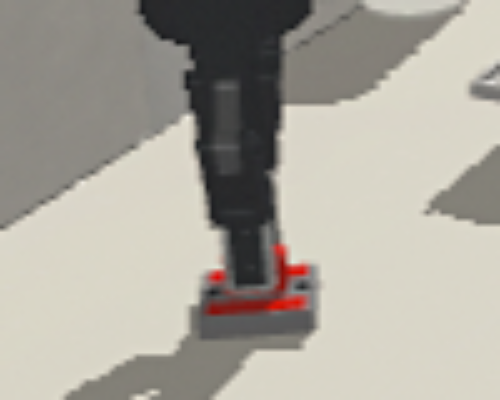

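The fingers now straddle the rib, with the tips a little above the body. I'll go down 5 mm more and close.

To row units: 0.005 m is 0.1.

Emit:
jog_arm(motion=[0,0,0.1,0,0.3,0,0,0.1,0,0.3,0,0,0.1,0,0,0,0,0.1,0,0,0,0,0.1,0,0,0,0,0.1,0,0,0,0,0.1,0,0,0,0,0.1,0,0], force=60)

```text
t: 8.1
tcp_pos: [0.6071, 0.3805, 0.0099]
tool_rot: [0.952, 0.305, 0.0, -0.0]
force: [0.1, -0.0, 0.4]
finger_gap: 0.12
gripper_force: 61.2
```

Emit:
jog_arm(motion=[0,0,-0.6,0,0,0,0,-1.2,0,0,0,0,-2,0,0,0,0,-2.4,0,0,0,0,-2.4,0,0,0,0,-2.4,0,0])

```text
t: 8.7
tcp_pos: [0.6065, 0.3802, 0.1293]
tool_rot: [0.952, 0.305, -0.0, 0.0]
force: [0.0, 0.7, -0.7]
finger_gap: 0.122
gripper_force: 61.0
```

```bash
python3 - <<'E'
from h import *
P=np.load("P.npy")
go(.576,.185,.15,95.6)
s=cam("wrist"); cv2.imwrite("pics/w7.png",s["pixels"][:,:,::-1])
# pan corners seen in w2 (pose then: tcp .6506 .2501 .2949, heading 0)
m=(P[:,:,2]>.034)&(P[:,:,2]<.047)&(P[:,:,1]>.15)&(P[:,:,1]<.235)&(P[:,:,0]>.52)&(P[:,:,0]<.63)
q=P[m]; c,sn=np.cos(np.radians(5.6)),np.sin(np.radians(5.6)); lx=q[:,0]*c+q[:,1]*sn; ly=-q[:,0]*sn+q[:,1]*c
print("lx",np.percentile(lx,[.5,2,98,99.5]).round(4),"ly",np.percentile(ly,[.5,2,50,98,99.5]).round(4))
h,e=np.histogram(ly,bins=np.arange(.08,.18,.004));print(dict(zip(e.round(3).tolist(),h.tolist())))
b=np.array([.5923,.0208]);print("B local",b[0]*c+b[1]*sn,-b[0]*sn+b[1]*c)
E
```

```text
t 8.7 delta [-0.1383  0.1412 -0.0206] turn -1.049 heading 35.5 q6 1.36 F [ 0.   0.7 -0.7] gap 0.122
lx [0.5526 0.5539 0.6237 0.624 ] ly [0.0944 0.0955 0.1257 0.1566 0.1575]
{0.08: 0, 0.084: 0, 0.088: 0, 0.092: 97, 0.096: 283, 0.1: 234, 0.104: 233, 0.108: 238, 0.112: 236, 0.116: 238, 0.12: 237, 0.124: 230, 0.128: 237, 0.132: 238, 0.136: 241, 0.14: 228, 0.144: 237, 0.148: 236, 0.152: 222, 0.156: 115, 0.16: 0, 0.164: 0, 0.168: 0, 0.172: 0}
B local 0.5915029133242289 -0.03709762160772215
```

View pics/w7.png

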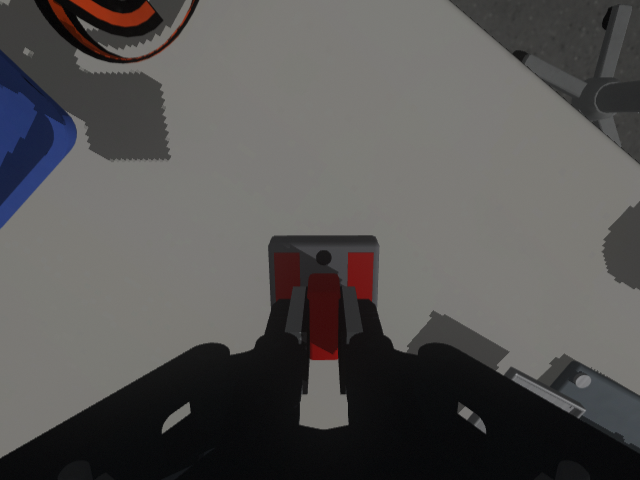

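The cassette is held, with its underside 10 mm below the TCP. Next it goes over the pan.

Careful with the scale: shifts go in units of 50 mm. That gives: -0.141 m is -2.82, 0.141 m is 2.82.

Emit:
jog_arm(motion=[-0.4,0.4,0,-0.15,0,-0.8,0.8,0,-0.3,0,-1.2,1.2,0,-0.45,0,-1.6,1.6,0,-0.6,0,-2,2,0,-0.75,0,-2.4,2.4,0.1,-0.9,0,-2.8,2.82,0.18,-1.04,0,-2.82,2.82,0.18,-1.049,0,-2.82,2.82,0.18,-1.049,0,-2.82,2.82,0.18,-1.049,0])

```text
t: 9.75
tcp_pos: [0.5739, 0.1844, 0.1199]
tool_rot: [0.672, 0.741, -0.0, -0.001]
force: [0.2, -0.5, -0.5]
finger_gap: 0.119
gripper_force: 61.0
```

```bash
python3 - <<'E'
from h import *
go(.574,.1835,.050,95.6)
s=cam("wrist"); cv2.imwrite("pics/w8.png",s["pixels"][:,:,::-1])
P=cloud(s); m=(P[:,:,2]>.034)&(P[:,:,2]<.047)&(P[:,:,1]>.15)&(P[:,:,1]<.24)&(P[:,:,0]>.52)&(P[:,:,0]<.63)
q=P[m]; c,sn=np.cos(np.radians(5.6)),np.sin(np.radians(5.6)); lx=q[:,0]*c+q[:,1]*sn; ly=-q[:,0]*sn+q[:,1]*c
print("lx",np.percentile(lx,[.5,2,98,99.5]).round(4),"ly",np.percentile(ly,[.5,2,50,98,99.5]).round(4))
s=cam("top")
blobs(s,mask(s,*COL["yellow"]),.032,12,"y")
E
```

```text
t 9.75 delta [-0.0009  0.0001  0.0699] turn -0.0 heading 95.6 q6 0.03 F [ 0.2 -0.5 -0.5] gap 0.119
lx [0.5519 0.5525 0.6229 0.6234] ly [0.098  0.1052 0.1445 0.1577 0.1578]
y px [252. 300.] n 114 c [0.4427 0.1395] size [0.0414 0.0253] ang 170.5 zmed 0.018
y px [260. 301.] n 58 c [0.4399 0.1186] size [0.0421 0.0101] ang 170.4 zmed 0.01
```

View pics/w8.png

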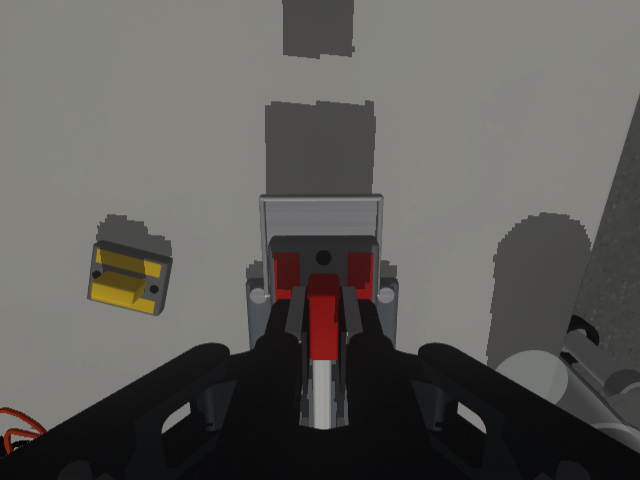

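To row units: 0.07 m is 1.4, 0.071 m is 1.42.

Emit:
jog_arm(motion=[-0.02,0,0.6,0,0,-0.02,0,1.1,0,0,-0.02,0,1.3,0,0,-0.02,0,1.4,0,0,-0.02,0,1.42,0,0,-0.02,0,1.42,0,0,-0.02,0,1.42,0,0])

```text
t: 10.55
tcp_pos: [0.5752, 0.1829, 0.0509]
tool_rot: [0.672, 0.741, 0.001, 0.001]
force: [-0.5, -0.0, -0.9]
finger_gap: 0.122
gripper_force: 61.1
```

Emit:
jog_arm(motion=[0,0,0,0,0.35,0,0,0,0,0.35,0,0,0,0,0.35,0,0,-0.2,0,0.35,0,0,-0.8,0,0.4,0,0,-1.6,0,0.4,0,0,-2.4,0,0.4,0,0,-2.4,0,0.4,0,0,-2.4,0,0.4])

```text
t: 11.45
tcp_pos: [0.575, 0.1829, 0.1717]
tool_rot: [0.672, 0.741, 0.001, 0.001]
force: [-0.7, 0.3, -0.2]
finger_gap: 0.402
gripper_force: 0.0
```

```bash
python3 - <<'E'
from h import *
s=cam("wrist"); P=cloud(s);z=P[:,:,2]
m=mask(s,*COL["red"])&(P[:,:,1]>.1)
blobs(s,m&(z>.063)&(z<.08),.070,50,"rib"); blobs(s,m,.05,50,"all")
cv2.imwrite("pics/w9.png",s["pixels"][:,:,::-1])
E
```

```text
rib px [323. 231.] n 642 c [0.5749 0.1841] size [0.0253 0.0106] ang 95.5 zmed 0.068
all px [302. 223.] n 852 c [0.5605 0.1828] size [0.0438 0.0093] ang 94.9 zmed 0.049
all px [343. 223.] n 854 c [0.5892 0.1852] size [0.0432 0.01  ] ang 94.7 zmed 0.049
all px [323. 232.] n 646 c [0.5752 0.1779] size [0.0281 0.0122] ang 95.5 zmed 0.068
```

The cassette is seated flat in the pan, with the rib top at about 0.069. Next is the lever: straddle the knob and turn it.

To row units: -0.191 m is -3.82, -0.12 m is -2.4.

Emit:
jog_arm(motion=[-0.4,-0.2,0,0.15,0.4,-0.8,-0.4,0,0.3,0.4,-1.2,-0.6,0,0.45,0.4,-1.6,-0.8,0,0.6,0.4,-2,-1,0,0.75,0.4,-2.4,-1.2,0,0.9,0.4,-2.8,-1.4,0,1.05,0.4,-3.2,-1.6,0,1.2,0.4,-3.6,-1.8,0,1.35,0.3,-3.82,-1.9,0,1.5,0.3,-3.82,-1.9,0,1.571,0.3,-3.82,-1.9,0,1.571,0.3,-3.82,-1.9,0,1.571,0.3])

```text
t: 12.8
tcp_pos: [0.4977, -0.0164, 0.1688]
tool_rot: [0.999, 0.05, -0.001, -0.0]
force: [-0.0, -0.2, -0.2]
finger_gap: 0.3
gripper_force: 0.0
```

```bash
python3 - <<'E'
from h import *
s=cam("wrist"); P=cloud(s);z=P[:,:,2]
m=mask(s,*COL["red"])&(P[:,:,1]<.05)&(z>.03)&(z<.07)
r=blobs(s,m&(z>.05),.056,30,"knob"); q=P[m&(z>.05)]; print(q.mean(0))
k=r[0][0]; go(k[0],k[1],.028,5.6)
cv2.imwrite("pics/w10.png",s["pixels"][:,:,::-1])
E
```

```text
knob px [328. 224.] n 294 c [ 0.5004 -0.0179] size [0.0137 0.0123] ang 142.0 zmed 0.055
[ 0.50269561 -0.01690157  0.0550067 ]
t 12.85 delta [0.0027 0.002  0.141 ] turn 0.002 heading 5.7 q6 1.21 F [-0.1  0.3 -0.6] gap 0.304
```

View pics/w10.png

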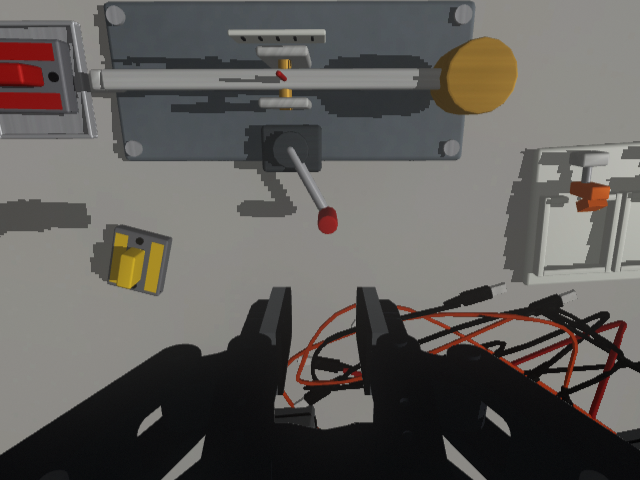

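The knob is at (328,224), world (0.5005,-0.018). I'll straddle it and swing.

Emit:
jog_arm(motion=[0.054,0.04,0.8,0,0.3,0.054,0.04,1.6,0,0.3,0.054,0.04,2.4,0,0.3,0.054,0.04,2.82,0,0.3,0.054,0.04,2.82,0,0.3,0.054,0.04,2.82,0,0.3])

```text
t: 13.45
tcp_pos: [0.5013, -0.018, 0.0287]
tool_rot: [0.999, 0.049, -0.0, -0.0]
force: [-0.8, -0.6, 0.4]
finger_gap: 0.297
gripper_force: 0.0
```

Emit:
jog_arm(motion=[-0.06,-0.2,0,0,0.3,-0.1,-0.4,0,0,0.3,-0.12,-0.6,0,0,0.3,-0.1,-0.8,0,0,0.3,-0.04,-1,0,0,0.3,0,-1.1,0,0,0.3,0,-1.1,0,0,0.3,0,-1.1,0,0,0.3])

```text
t: 14.25
tcp_pos: [0.4968, 0.0367, 0.0289]
tool_rot: [0.999, 0.049, 0.001, 0.0]
force: [0.5, -0.0, -1.2]
finger_gap: 0.296
gripper_force: 0.0
```

```bash
python3 - <<'E'
from h import *
go(.5,.04,.028,5.6)
s=cam("top"); P=cloud(s);m=mask(s,*COL["red"])&(P[:,:,1]>.1);blobs(s,m,.07,12)
E
```

```text
t 14.25 delta [ 0.0035 -0.0029  0.0009] turn 0.0 heading 5.6 q6 1.32 F [ 0.5 -0.  -1.2] gap 0.296
 px [234. 249.] n 109 c [0.5828 0.1808] size [0.0405 0.0243] ang 88.3 zmed 0.046
 px [236. 257.] n 57 c [0.5616 0.1786] size [0.0409 0.0098] ang 93.5 zmed 0.041
```

To row units: -0.004 m is -0.08, -0.003 m is -0.06.

Emit:
jog_arm(motion=[0,-0.06,0,0,0.3,0,-0.08,0,0,0.3,0,-0.08,0,0,0.3])

```text
t: 14.6
tcp_pos: [0.4966, 0.04, 0.0289]
tool_rot: [0.999, 0.049, 0.001, 0.0]
force: [2.2, -1.5, -1.5]
finger_gap: 0.304
gripper_force: 1.0
```

Emit:
jog_arm(motion=[0,-0.04,0,0,0.3,0,-0.04,0,0,0.3,0,-0.04,0,0,0.3])

```text
t: 14.9
tcp_pos: [0.4966, 0.0404, 0.0289]
tool_rot: [0.999, 0.05, 0.001, 0.001]
force: [1.2, -10.4, -1.3]
finger_gap: 0.303
gripper_force: 5.0
```

```bash
python3 - <<'E'
from h import *
s,P0=None,None
s=cam("wrist");P=cloud(s);z=P[:,:,2]
blobs(s,mask(s,*COL["red"])&(z>.045)&(P[:,:,1]<.1)&(z<.07),.056,20,"knob")
s=cam("side");P=cloud(s);m=mask(s,*COL["red"])&(P[:,:,0]>.5)&(P[:,:,1]>.1)&(P[:,:,1]<.25);print("rib z max",np.percentile(P[m][:,2],[50,95,99]),m.sum())
E
```

```text
knob px [341. 342.] n 886 c [0.4951 0.0353] size [0.0123 0.0121] ang 145.1 zmed 0.055
rib z max [0.04508523 0.05996063 0.06147054] 137
```

Emit:
jog_arm(motion=[0,0.12,0,0,0.3,0,0.12,0,0,0.3,0,0.12,0,0,0.3,0,0.12,0,0,0.3,0,0.12,0,0,0.3,0,0.12,0,0,0.3,0,0.12,0,0,0.3,0,0.12,0,0,0.3,0,0.12,0,0,0.3,0,0.12,0,0,0.3,0,0.12,0,0,0.3,0,0.12,0,0,0.3,0,0.12,0,0,0.3,0,0.12,0,0,0.3,0,0.12,0,0,0.3])

```text
t: 16.5
tcp_pos: [0.496, 0.0364, 0.0288]
tool_rot: [0.999, 0.049, -0.0, 0.0]
force: [-0.3, -0.9, 0.3]
finger_gap: 0.301
gripper_force: 0.0
```

```bash
python3 - <<'E'
from h import *
s=cam("side");P=cloud(s);m=mask(s,*COL["red"])&(P[:,:,0]>.5)&(P[:,:,1]>.1)&(P[:,:,1]<.25);print("rib z max",np.percentile(P[m][:,2],[50,95,99]),m.sum())
s=cam("wrist");cv2.imwrite("pics/w11.png",s["pixels"][:,:,::-1]);P=cloud(s);z=P[:,:,2]
blobs(s,mask(s,*COL["red"])&(z>.045)&(P[:,:,1]<.1)&(z<.07),.056,20,"knob")
E
```

```text
rib z max [0.04570849 0.06043987 0.06301826] 136
knob px [330. 340.] n 883 c [0.495  0.0351] size [0.0122 0.012 ] ang 144.8 zmed 0.055
```

View pics/w11.png

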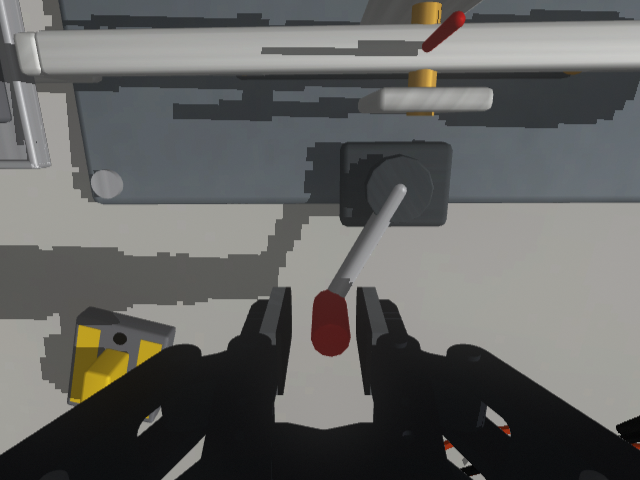

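```bash
cat >> h.py <<'E'
def tilt():
    c,sn=np.cos(np.radians(5.6)),np.sin(np.radians(5.6))
    for n in ("wrist","top"):
        s=cam(n);P=cloud(s);lx=P[:,:,0]*c+P[:,:,1]*sn;ly=-P[:,:,0]*sn+P[:,:,1]*c
        m=(abs(lx-.588)<.008)&(P[:,:,2]>.045)&(P[:,:,2]<.075)&(s["hsv"][:,:,1]<60)&(((ly>-.11)&(ly<-.055))|((ly>-.02)&(ly<.06)))
        if m.sum()<20: continue
        p=np.polyfit(ly[m],P[:,:,2][m],1); print(n,"tilt(+pan down)",-p[0].round(4),m.sum(),"ly",ly[m].min().round(3),ly[m].max().round(3))
E
python3 -c "
from h import *
tilt()"
```

```text
wrist tilt(+pan down) 0.06 21205 ly -0.103 0.06
top tilt(+pan down) 0.0561 215 ly -0.109 0.059
```

The tilt is +0.06, so red is full. Turning the lever home.

Emit:
jog_arm(motion=[-0.04,0.2,0,0,0.3,-0.1,0.4,0,0,0.3,-0.12,0.6,0,0,0.3,-0.1,0.8,0,0,0.3,0,1,0,0,0.3,0.06,1.12,0,0,0.3,0.06,1.16,0,0,0.3,0.06,1.16,0,0,0.3])

```text
t: 17.5
tcp_pos: [0.5066, -0.0221, 0.029]
tool_rot: [0.999, 0.049, 0.002, 0.001]
force: [0.2, 0.9, -0.7]
finger_gap: 0.295
gripper_force: 0.0
```

Emit:
jog_arm(motion=[0,0.04,0,0,0.3,0,0.04,0,0,0.3,0,0.04,0,0,0.3])

```text
t: 17.8
tcp_pos: [0.5049, -0.023, 0.0289]
tool_rot: [0.999, 0.049, 0.0, 0.0]
force: [0.3, -0.0, 0.3]
finger_gap: 0.3
gripper_force: 0.0
```

Emit:
jog_arm(motion=[-0.06,0.04,0,0,0.3,-0.06,0.04,0,0,0.3,-0.06,0.04,0,0,0.3])

```text
t: 18.1
tcp_pos: [0.5028, -0.0245, 0.029]
tool_rot: [0.999, 0.048, 0.001, -0.0]
force: [2.8, 5.1, 0.4]
finger_gap: 0.301
gripper_force: 2.5
```

Emit:
jog_arm(motion=[0,0.04,0,0,0.3,0,0.04,0,0,0.3,0,0.04,0,0,0.3])

```text
t: 18.4
tcp_pos: [0.5028, -0.0248, 0.0289]
tool_rot: [0.999, 0.048, 0.001, -0.002]
force: [4.0, 12.1, 0.1]
finger_gap: 0.3
gripper_force: 6.1
```

```bash
python3 -c "
from h import *
tilt()
s=cam('wrist');P=cloud(s);z=P[:,:,2]
blobs(s,mask(s,*COL['red'])&(z>.045)&(P[:,:,1]<.1)&(z<.07),.056,20,'knob')"
```

```text
wrist tilt(+pan down) 0.003 16366 ly -0.11 0.025
top tilt(+pan down) -0.0052 217 ly -0.109 0.059
knob px [199.  48.] n 152 c [0.5902 0.0196] size [0.0044 0.003 ] ang 65.9 zmed 0.065
knob px [311. 337.] n 359 c [ 0.5017 -0.019 ] size [0.0119 0.0081] ang 46.2 zmed 0.055
```

Arrested and home. Next I'll fetch the red cassette from the pan.

To row units: -0.14 m is -2.8, -0.006 m is -0.12.

Emit:
jog_arm(motion=[0,-0.12,0,0,0.3,0,-0.12,-1,0,0.3,0,-0.12,-2,-0.1,0.35,0.2,-0.6,-2.8,-0.25,0.35,0.4,-1.2,-2.8,-0.4,0.35,0.6,-1.6,-2.8,-0.55,0.35,0.8,-2,-2.8,-0.7,0.35,1,-2.4,-2.8,-0.85,0.35,1.2,-2.8,-2.8,-1,0.35,1.4,-3.2,-2.8,-1.15,0.35,1.6,-3.6,-2.8,-1.3,0.35,1.84,-4,-2.8,-1.45,0.35,1.84,-4,-2.8,-1.573,0.35,1.84,-4,-2.8,-1.573,0.35,1.84,-4,-2.8,-1.573,0.35,1.84,-4,-2.8,-1.573,0.35])

```text
t: 20.15
tcp_pos: [0.5738, 0.1802, 0.1687]
tool_rot: [0.672, 0.741, -0.0, -0.0]
force: [-0.1, 0.8, -0.2]
finger_gap: 0.348
gripper_force: 0.0
```

```bash
python3 - <<'E'
from h import *
s=cam("wrist"); P=cloud(s);z=P[:,:,2]
r=blobs(s,mask(s,*COL["red"])&(P[:,:,1]>.1)&(z>.063)&(z<.08),.070,50,"rib")
k=r[0][0]; go(k[0],k[1],.049,r[0][2])
E
```

```text
rib px [326. 229.] n 666 c [0.5753 0.1841] size [0.0256 0.0109] ang 95.3 zmed 0.068
t 20.2 delta [0.0038 0.0018 0.1197] turn 0.006 heading 95.6 q6 0.02 F [-0.2 -0.7 -0.5] gap 0.35
```

To row units: 0.1195 m is 2.39, 0.0015 m is 0.03.

Emit:
jog_arm(motion=[0.06,0.03,0.8,0,0.35,0.06,0.03,1.6,0,0.35,0.06,0.03,2.2,0,0.35,0.06,0.03,2.39,0,0.35,0.06,0.03,2.39,0,0.35,0.06,0.03,2.39,0,0.35,0.06,0.03,2.39,0,0,0.06,0.03,2.39,0,0,0.06,0.03,2.39,0,0,0.06,0.03,2.39,0,0,0.06,0.03,2.39,0,0,0.06,0.03,2.39,0,0], force=60)

```text
t: 21.4
tcp_pos: [0.5765, 0.1839, 0.0499]
tool_rot: [0.671, 0.742, 0.001, 0.001]
force: [1.7, -0.1, 2.2]
finger_gap: 0.114
gripper_force: 62.4
```

Emit:
jog_arm(motion=[0,0,-0.6,0,0,0,0,-1.6,0,0,0,0,-2.4,0,0,0,0,-2.4,0,0,0,0,-2.4,0,0])

```text
t: 21.9
tcp_pos: [0.5748, 0.184, 0.1697]
tool_rot: [0.671, 0.742, -0.0, -0.0]
force: [-0.4, 0.5, -1.6]
finger_gap: 0.118
gripper_force: 62.0
```

```bash
python3 - <<'E'
from h import *
go(.42,-.24,.26,9)
E
```

```text
t 21.9 delta [-0.4064 -0.1964 -0.0903] turn 1.514 heading 95.7 q6 0.02 F [-0.4  0.5 -1.6] gap 0.118
```

Emit:
jog_arm(motion=[-0.4,-0.2,-0.6,0.1,0,-1.2,-0.6,-1.2,0.25,0,-2,-1,-1.8,0.4,0,-2.8,-1.4,-1.8,0.55,0,-3.6,-1.8,-1.8,0.7,0,-4.4,-2.2,-1.8,0.85,0,-5.2,-2.6,-1.8,1,0,-6,-3,-1.8,1.15,0,-6.8,-3.4,-1.8,1.3,0,-7.6,-3.8,-1.8,1.45,0,-8.12,-3.92,-1.8,1.514,0,-8.12,-3.92,-1.8,1.514,0,-8.12,-3.92,-1.8,1.514,0,-8.12,-3.92,-1.8,1.514,0,-8.12,-3.92,-1.8,1.514,0])

```text
t: 23.4
tcp_pos: [0.4207, -0.238, 0.2586]
tool_rot: [0.997, 0.079, -0.001, -0.001]
force: [-0.9, 0.6, -1.1]
finger_gap: 0.117
gripper_force: 62.0
```

```bash
python3 - <<'E'
from h import *
s=cam("wrist"); cv2.imwrite("pics/w12.png",s["pixels"][:,:,::-1]); P=cloud(s);np.save("P2.npy",P);z=P[:,:,2]
blobs(s,mask(s,*COL["orange"])&(z>.028)&(P[:,:,0]>.48),.035,40,"latch")
m=(z>.014)&(z<.021)&(P[:,:,0]>.44)&(P[:,:,0]<.58)&(P[:,:,1]<-.15)&(P[:,:,1]>-.33)&(s["hsv"][:,:,1]<60)
r=cv2.minAreaRect(P[m][:,:2].astype(np.float32));print("walls",m.sum(),r)
go(.5,-.2,.2,9)
E
```

```text
latch px [316.  66.] n 349 c [ 0.5323 -0.2128] size [0.0185 0.0131] ang 9.0 zmed 0.033
latch px [387.  66.] n 368 c [ 0.5419 -0.2733] size [0.0188 0.0139] ang 11.3 zmed 0.033
walls 2677 ((0.5202547907829285, -0.24604173004627228), (0.09701251238584518, 0.12132133543491364), 9.498763084411621)
t 23.45 delta [ 0.0842 -0.0252  0.0589] turn 0.002 heading 9.1 q6 0.67 F [ 1.  -0.4 -1.1] gap 0.115
```

View pics/w12.png

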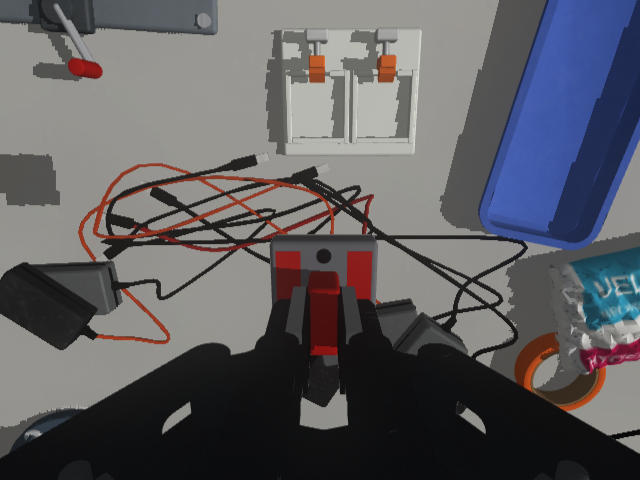

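```bash
python3 - <<'E'
from h import *
P=np.load("P2.npy");a=np.radians(9.1);c,sn=np.cos(a),np.sin(a)
X=P[:,:,0]*c+P[:,:,1]*sn;Y=-P[:,:,0]*sn+P[:,:,1]*c;z=P[:,:,2]
box=(P[:,:,0]>.42)&(P[:,:,0]<.62)&(P[:,:,1]<-.15)&(P[:,:,1]>-.34)
def H(v,m,lo,hi,st=.002):
    h,e=np.histogram(v[m],bins=np.arange(lo,hi,st));print({float(x.round(4)):int(n) for x,n in zip(e,h) if n>3})
b=box&(z>.004)&(z<.045)
print("base X");print(np.percentile(X[b],[.2,1,99,99.8]).round(4),"Y",np.percentile(Y[b],[.2,1,99,99.8]).round(4))
w=box&(z>.0135)&(z<.022)
yc=np.median(Y[w]);print(yc)
print("wall X");H(X,w&(abs(Y-(-.326-.02))<.01),.38,.58)
print("wall Y at mid X");xm=.455
print("Y");H(Y,w&(abs(X-xm)<.012),-.42,-.22)
print("X b0");H(X,w&(Y>-.305)&(Y<-.27),.38,.58);print("X b1");H(X,w&(Y<-.34)&(Y>-.375),.38,.58)
o=np.load("P2.npy")
for k in ((.5323,-.2128),(.5419,-.2733)): print("latch loc",(k[0]*c+k[1]*sn).round(4),(-k[0]*sn+k[1]*c).round(4))
E
```

```text
base X
[0.3738 0.3803 0.5261 0.5278] Y [-0.3897 -0.3883 -0.2292 -0.2191]
-0.3268728759886539
wall X
{0.426: 42, 0.428: 42, 0.43: 38, 0.486: 20, 0.488: 19, 0.49: 20, 0.496: 4, 0.498: 5, 0.504: 9, 0.506: 7, 0.508: 7, 0.51: 8, 0.512: 9, 0.514: 20, 0.516: 4}
wall Y at mid X
Y
{-0.386: 53, -0.384: 56, -0.382: 41, -0.332: 38, -0.33: 59, -0.328: 39, -0.324: 54, -0.322: 54, -0.32: 27, -0.27: 52, -0.268: 61, -0.266: 36}
X b0
{0.38: 7, 0.382: 5, 0.426: 73, 0.428: 74, 0.43: 37, 0.48: 12, 0.486: 39, 0.488: 29, 0.49: 15, 0.504: 19, 0.506: 15, 0.508: 17, 0.51: 14, 0.512: 13, 0.514: 40}
X b1
{0.426: 72, 0.428: 74, 0.43: 69, 0.486: 30, 0.488: 30, 0.49: 29, 0.496: 4, 0.498: 5, 0.504: 18, 0.506: 13, 0.508: 15, 0.51: 14, 0.512: 17, 0.514: 37, 0.516: 4}
latch loc 0.4919 -0.2943
latch loc 0.4919 -0.3556
```

```bash
cat >> h.py <<'E'
def held():
    s=cam("wrist"); s0=manip.sense(); M=Ro.from_quat(s0["tool_rot"]).as_matrix(); T=(cloud(s)-s0["tcp_pos"])@M
    m=(T[:,:,2]>-.008)&(T[:,:,2]<.006)&(abs(T[:,:,1])<.04)&(T[:,:,0]>.004)&(T[:,:,0]<.05); q=T[m]
    print("held n",m.sum(),"x",np.percentile(q[:,0],[50,98,99.7]).round(4),"y",np.percentile(q[:,1],[.5,99.5]).round(4),"z",np.percentile(q[:,2],[5,50,95]).round(4))
    k=m&mask(s,*COL["red"])|m&mask(s,*COL["yellow"]); uv=np.argwhere(k); 
    for sg in (-1,1):
        w=T[k&(T[:,:,1]*sg>.008)]; p=np.polyfit(w[:,0],w[:,1],1); print("strip slope deg",np.degrees(np.arctan(p[0])).round(2), "x max",np.percentile(w[:,0],99).round(4),"y",w[:,1].mean().round(4))
E
python3 - <<'E'
from h import *
held(); go(.4996,-.2184,.10,9.1)
E
```

```text
held n 4942 x [0.0161 0.025  0.0253] y [-0.0231  0.0203] z [0.0003 0.0032 0.0048]
strip slope deg -5.54 x max 0.0213 y -0.0157
strip slope deg -3.18 x max 0.0212 y 0.0132
t 23.5 delta [ 0.0808 -0.0073  0.1591] turn -0.0 heading 9.1 q6 0.67 F [ 0.2 -0.  -1.2] gap 0.12
```

```bash
cat >> h.py <<'E'
def plane():
    s=cam("wrist"); s0=manip.sense(); M=Ro.from_quat(s0["tool_rot"]).as_matrix(); T=(cloud(s)-s0["tcp_pos"])@M
    m=(T[:,:,2]>-.012)&(T[:,:,2]<.01)&(abs(T[:,:,1])<.02)&(T[:,:,0]>.013)&(T[:,:,0]<.0235); m=cv2.erode(m.astype(np.uint8),np.ones((3,3)))>0
    q=T[m]; A=np.c_[q[:,:2],np.ones(len(q))]; p,*_=np.linalg.lstsq(A,q[:,2],rcond=None); print("slope x,y deg",np.degrees(p[:2]).round(2),"z0",p[2].round(4),m.sum())
    f=(T[:,:,2]>-.012)&(T[:,:,2]<.01)&(abs(T[:,:,1])<.02)&(T[:,:,0]>.018)&(T[:,:,0]<.04); b=[(v,T[v,:,:][f[v]][:,0].max()) for v in range(200,320) if f[v].any()][:1]
    n=T[f&(T[:,:,0]>.023)]; p=np.polyfit(*[np.array(w) for w in zip(*[(y,n[abs(n[:,1]-y)<.0015][:,0].max()) for y in np.arange(-.017,.0171,.003)])],1); print("front edge yaw deg",-np.degrees(p[0]).round(2),"x",p[1].round(4))
E
python3 -c "
from h import *
plane()"
```

```text
slope x,y deg [12.49  0.49] z0 -0.0012 2084
front edge yaw deg 0.21 x 0.0256
```

I've now viewed more pictures than the allowed 14, so from here I work from numbers only. I'll check the cassette's pitch in the grip with the fixed cameras.

```bash
cat >> h.py <<'E'
def pitch(col="red"):
    for n in ("side","top","wrist"):
        s=cam(n); s0=manip.sense(); M=Ro.from_quat(s0["tool_rot"]).as_matrix(); T=(cloud(s)-s0["tcp_pos"])@M
        m=mask(s,*COL[col],vmin=40)&(abs(T[:,:,0])<.035)&(abs(T[:,:,1])<.03)&(abs(T[:,:,2])<.035); q=T[m]
        for nm,k in (("rib",(abs(q[:,1])<.009)&(q[:,2]<-.006)),("strip",abs(q[:,1])>.01)):
            w=q[k]
            if len(w)<15: print(n,nm,len(w)); continue
            p=np.polyfit(w[:,0],w[:,2],1); print(n,nm,len(w),"x",np.percentile(w[:,0],[2,98]).round(4),"z med",np.median(w[:,2]).round(4),"slope deg",np.degrees(np.arctan(p[0])).round(1))
E
python3 -c "
from h import *
pitch()
s=cam('wrist');P=cloud(s);m=(P[:,:,2]<.01)&(P[:,:,2]>-.02)&(P[:,:,1]>-.17)&(P[:,:,1]<-.05)&(s['hsv'][:,:,1]<40)&(s['hsv'][:,:,2]>110);q=P[m];print('table',np.linalg.lstsq(np.c_[q[:,:2],np.ones(len(q))],q[:,2],rcond=None)[0],len(q))
"
```

```text
side rib 7
side strip 23 x [-0.0209  0.0163] z med 0.0018 slope deg 0.4
top rib 0
top strip 0
wrist rib 2168 x [-0.0129  0.0136] z med -0.0167 slope deg 7.7
wrist strip 1984 x [0.0008 0.021 ] z med 0.0028 slope deg 0.9
table [ 0.00033855 -0.00042866 -0.00115946] 34009
```

The strips show the cassette level and centred in the grip. I'll take one closer rack measurement before inserting.

To row units: 0.1 m is 2, 0.08 m is 1.6.

Emit:
jog_arm(motion=[0,-0.2,0.8,0,0,0,-0.36,1.6,0,0,0,-0.36,2,0,0,0,-0.36,2,0,0,0,-0.36,2,0,0])

```text
t: 24.25
tcp_pos: [0.4186, -0.2223, 0.1597]
tool_rot: [0.997, 0.078, 0.0, 0.0]
force: [0.2, -1.0, -1.0]
finger_gap: 0.114
gripper_force: 61.9
```

```bash
cat >> h.py <<'E'
def rack(deg=9.1):
    s=cam("wrist");P=cloud(s);z=P[:,:,2]
    r=[b[0] for b in blobs(s,mask(s,*COL["orange"])&(z>.030)&(P[:,:,0]>.48)&(z<.045),.035,40,"latch")]
    if len(r)==2: d=r[0]-r[1]; d=d if d[1]>0 else -d; print("yaw latch",np.degrees(np.arctan2(-d[0],d[1])).round(2))
    a=np.radians(deg);c,sn=np.cos(a),np.sin(a);X=P[:,:,0]*c+P[:,:,1]*sn;Y=-P[:,:,0]*sn+P[:,:,1]*c
    w=(z>.0135)&(z<.021)&(s["hsv"][:,:,1]<60)
    for nm,x0,y0 in (("bay0",.4588,-.2947),("bay1",.4588,-.3565)):
        A=w&(abs(Y-y0)<.014); Bm=w&(abs(X-x0)<.014)
        g=lambda v,m,lo,hi,q:(np.percentile(v[m&(v>lo)&(v<hi)],q) if (m&(v>lo)&(v<hi)).sum()>8 else np.nan)
        e=[g(X,A,x0-.036,x0-.02,97),g(X,A,x0+.02,x0+.034,3),g(Y,Bm,y0-.033,y0-.018,97),g(Y,Bm,y0+.018,y0+.033,3)]
        xc,yc=(e[0]+e[1])/2,(e[2]+e[3])/2; print(nm,np.round(e,4),"len",round(e[1]-e[0],4),round(e[3]-e[2],4),"centre world",np.round([xc*c-yc*sn,xc*sn+yc*c],4))
    for sx in (.432,):
        m=w&(abs(X-.4285)<.0035)&(Y<-.27)&(Y>-.385); q=np.polyfit(Y[m],X[m],1);print("rear wall yaw corr",np.degrees(q[0]).round(2))
E
python3 -c "
from h import *
rack(); held(); go(.5002,-.2196,.05,9.1)"
```

```text
latch px [338.  47.] n 630 c [ 0.5327 -0.2125] size [0.0173 0.0133] ang 9.1 zmed 0.033
latch px [435.  47.] n 639 c [ 0.5426 -0.2726] size [0.0173 0.0146] ang 7.7 zmed 0.033
yaw latch 9.34
bay0 [ 0.4309  0.4862 -0.319  -0.2694] len 0.0553 0.0496 centre world [ 0.4993 -0.218 ]
bay1 [ 0.4313  0.4865 -0.3808 -0.3314] len 0.0552 0.0494 centre world [ 0.5094 -0.2791]
rear wall yaw corr -0.29
held n 4916 x [0.016  0.0249 0.0252] y [-0.023   0.0203] z [0.0004 0.0033 0.0048]
strip slope deg -5.48 x max 0.0212 y -0.0157
strip slope deg -2.95 x max 0.0211 y 0.0133
t 24.35 delta [0.0802 0.009  0.1109] turn -0.002 heading 9.0 q6 0.69 F [ 0.1  0.5 -1.7] gap 0.119
```

To row units: 0.1 m is 2, 0.08 m is 1.6.

Emit:
jog_arm(motion=[0.6,0.06,0.6,-0.003,0,1.2,0.12,1.2,-0.005,0,1.6,0.18,1.8,-0.005,0,1.6,0.18,2,-0.005,0,1.6,0.18,2,-0.005,0,1.6,0.18,2,-0.005,0,1.6,0.18,2,-0.005,0,1.6,0.18,2,-0.005,0])

```text
t: 25.15
tcp_pos: [0.4986, -0.2189, 0.0608]
tool_rot: [0.997, 0.08, 0.001, 0.001]
force: [0.0, -0.2, -1.6]
finger_gap: 0.116
gripper_force: 61.9
```

```bash
python3 -c "
from h import *
a=np.mean([(manip.sense()['tcp_pos'],cam('top'))[0] for i in range(4)],0);print(a.round(4))
go(.5000,-.2193,.026,9.3)"
```

```text
[ 0.4986 -0.2188  0.0605]
t 25.35 delta [0.0012 0.001  0.034 ] turn -0.001 heading 9.3 q6 0.79 F [ 0.5  0.2 -0.2] gap 0.115
```

Emit:
jog_arm(motion=[0.02,0.014,0.2,0,0,0.02,0.014,0.4,0,0,0.02,0.014,0.52,0,0,0.02,0.014,0.6,0,0,0.02,0.014,0.6,0,0,0.02,0.014,0.6,0,0])

```text
t: 25.95
tcp_pos: [0.4995, -0.2181, 0.0296]
tool_rot: [0.997, 0.081, -0.0, -0.001]
force: [-0.7, 1.9, 7.4]
finger_gap: 0.116
gripper_force: 63.4
```

Emit:
jog_arm(motion=[0,0,0.08,0,0,0,0,0.12,0,0,0,0,0.12,0,0])

```text
t: 26.25
tcp_pos: [0.503, -0.2184, 0.0256]
tool_rot: [0.997, 0.08, 0.003, 0.001]
force: [5.3, 7.7, 17.4]
finger_gap: 0.116
gripper_force: 66.4
```

Emit:
jog_arm(motion=[0,0,0.06,0,0,0,0,0.06,0,0,0,0,0.06,0,0])

```text
t: 26.55
tcp_pos: [0.5039, -0.2184, 0.0244]
tool_rot: [0.997, 0.08, 0.004, 0.001]
force: [3.7, 9.5, 29.2]
finger_gap: 0.117
gripper_force: 68.8
```

```bash
python3 -c "
from h import *
held(); s=cam('top');P=cloud(s);blobs(s,mask(s,*COL['orange'])&(P[:,:,0]>.48)&(P[:,:,1]<-.1)&(P[:,:,1]>-.35),.035,12,'latch')"
```

```text
held n 4265 x [0.0136 0.0442 0.0489] y [-0.0228  0.0202] z [-0.0072  0.0038  0.0057]
strip slope deg -5.5 x max 0.0169 y -0.0156
strip slope deg -5.19 x max 0.0168 y 0.0134
```

To row units: -0.006 m is -0.12.

Emit:
jog_arm(motion=[0,0,-0.12,0,0,0,0,-0.12,0,0])

```text
t: 26.85
tcp_pos: [0.5, -0.2187, 0.0265]
tool_rot: [0.997, 0.081, 0.0, 0.0]
force: [0.3, 0.6, -1.7]
finger_gap: 0.117
gripper_force: 64.7
```

```bash
python3 -c "
from h import *
pitch(); plane()
s=cam('wrist');P=cloud(s);blobs(s,mask(s,*COL['orange'])&(P[:,:,2]>.02)&(P[:,:,0]>.48)&(P[:,:,1]<-.1)&(P[:,:,1]>-.35),.035,40,'latch')
s=cam('top');P=cloud(s);print(P[264,379],s['pixels'][255:270:5,370:410:5].tolist())"
```

```text
side rib 11
side strip 25 x [-0.0247  0.0138] z med -0.0019 slope deg 12.9
top rib 0
top strip 0
wrist rib 2147 x [-0.0142  0.0117] z med -0.018 slope deg 13.4
wrist strip 1596 x [0.001  0.0165] z med 0.0033 slope deg 9.2
slope x,y deg [19.3   0.31] z0 -0.0007 1697
front edge yaw deg -0.3 x 0.0362
latch px [324. 223.] n 1930 c [ 0.5352 -0.212 ] size [0.0195 0.0136] ang 9.1 zmed 0.033
latch px [489. 223.] n 2032 c [ 0.5446 -0.2701] size [0.0195 0.0185] ang 9.1 zmed 0.033
[ 0.52289072 -0.17099744  0.40866135] [[[113, 113, 106], [153, 150, 143], [38, 43, 47], [67, 77, 82], [58, 66, 73], [66, 77, 83], [187, 185, 179], [178, 175, 165]], [[180, 177, 167], [38, 37, 38], [67, 76, 84], [67, 76, 83], [70, 79, 87], [71, 80, 86], [69, 80, 86], [115, 116, 114]], [[28, 33, 29], [33, 37, 40], [69, 79, 88], [69, 77, 86], [69, 77, 84], [70, 80, 86], [71, 80, 88], [68, 79, 87]]]
```

The cassette caught the wall tops because my rack fix is about 2 mm off, and it is now pitched about 12° in the grip. I'll set it on the free table north of the rack to re-grip it level, and re-measure the rack on the way.

To row units: 0.077 m is 1.54, 0.06 m is 1.2.

Emit:
jog_arm(motion=[0,0,-0.6,0,0,0,0,-1.4,0,0,0.8,0.4,-1.4,0,0,1.6,0.8,-1.4,0,0,2.4,1.2,-1.4,0,0,3.2,1.54,-1.4,0,0,3.2,1.54,-0.8,0,0,3.2,1.54,-0.4,0,0,3.2,1.54,0.1,0,0,3.2,1.54,0.16,0,0,3.2,1.54,0.16,0,0])

```text
t: 28.25
tcp_pos: [0.6689, -0.269, 0.0166]
tool_rot: [0.997, 0.081, -0.001, -0.001]
force: [0.3, -0.3, -1.2]
finger_gap: 0.12
gripper_force: 65.5
```

Emit:
jog_arm(motion=[0,0,0.02,0,0,0,0,0.02,0,0.2,0,0,0.02,0,0.3,0,0,0,0,0.35,0,0,0,0,0.35,0,0,-0.8,0,0.4,0,0,-1.8,0,0.4,0,0,-2.6,0,0.4,0,0,-2.8,0,0.4,0,0,-2.8,0,0.4,0,0,-2.8,0,0.4])

```text
t: 29.35
tcp_pos: [0.669, -0.2684, 0.157]
tool_rot: [0.997, 0.081, -0.001, -0.001]
force: [-1.0, -0.1, -0.7]
finger_gap: 0.4
gripper_force: 0.0
```

```bash
python3 - <<'E'
from h import *
for n,a in (("wrist",50),("top",12)):
    s=cam(n); P=cloud(s);z=P[:,:,2]; m=mask(s,*COL["red"])&(P[:,:,0]>.58)&(P[:,:,1]<-.15)
    r=blobs(s,m&(z>.025)&(z<.04),.032,a,"rib")
    if n=="wrist": k=r[0]
    blobs(s,mask(s,*COL["orange"])&(z>.030)&(z<.045)&(P[:,:,0]>.48)&(P[:,:,1]<-.15),.035,12,"latch")
go(k[0][0],k[0][1],.010,k[2])
E
```

```text
rib px [326. 229.] n 539 c [ 0.6648 -0.2696] size [0.0275 0.0102] ang 9.6 zmed 0.031
latch px [306. 372.] n 275 c [ 0.5468 -0.2728] size [0.0158 0.0128] ang 8.8 zmed 0.034
rib px [398. 217.] n 28 c [ 0.6614 -0.2689] size [0.0167 0.0111] ang 178.3 zmed 0.03
t 29.45 delta [-0.0033  0.0013  0.1456] turn -0.005 heading 9.3 q6 0.87 F [-0.4  0.5 -0.4] gap 0.4
```

To row units: -0.132 m is -2.64, -0.055 m is -1.1.

Emit:
jog_arm(motion=[-0.8,-0.3,-0.2,0,0.4,-1.6,-0.6,-0.4,0,0.4,-2.4,-1,-0.66,0,0.4,-2.64,-1.1,-0.66,0,0.4,-2.64,-1.1,-0.66,0,0.4,-2.64,-1.1,-0.66,0,0.4,-2.64,-1.1,-0.66,0,0.4])

```text
t: 30.15
tcp_pos: [0.5319, -0.2365, 0.1905]
tool_rot: [0.997, 0.081, 0.0, -0.0]
force: [-0.2, -0.1, 0.1]
finger_gap: 0.397
gripper_force: 0.0
```

```bash
python3 - <<'E'
from h import *
rack(9.3)
s=cam("top");P=cloud(s);z=P[:,:,2]
m=(P[:,:,0]>.42)&(P[:,:,0]<.62)&(P[:,:,1]<-.155)&(P[:,:,1]>-.35)&(z>.005)&(z<.03)&(s["hsv"][:,:,1]<40)&(s["hsv"][:,:,2]>120)
print(m.sum(),manip.sense()["tcp_pos"])
E
```

```text
latch px [295. 205.] n 357 c [ 0.5346 -0.2122] size [0.016  0.0134] ang 9.2 zmed 0.033
latch px [373. 205.] n 356 c [ 0.5445 -0.2729] size [0.016  0.0142] ang 9.2 zmed 0.033
yaw latch 9.19
bay0 [ 0.4306  0.4859 -0.3205 -0.2711] len 0.0553 0.0494 centre world [ 0.5    -0.2178]
bay1 [ 0.4305  0.4856 -0.3824 -0.3325] len 0.0551 0.0499 centre world [ 0.5098 -0.2787]
rear wall yaw corr -0.2
452 [ 0.53181141 -0.23640573  0.19058505]
```

Careful with the scale: shifts go in units of 50 mm. That gives: 0.18 m is 3.6, 0.178 m is 3.56.

Emit:
jog_arm(motion=[0.8,0.36,0.4,0,0.4,1.6,0.72,1,0,0.4,2.4,1.08,1.8,-0.005,0.4,2.52,1.09,2.4,-0.005,0.35,2.52,1.09,3,-0.005,0.35,2.52,1.09,3.56,-0.005,0.35,2.52,1.09,3.6,-0.005,0.35,2.52,1.09,3.6,-0.005,0.35,2.52,1.09,3.6,-0.005,0,2.52,1.09,3.6,-0.005,0,2.52,1.09,3.6,-0.005,0,2.52,1.09,3.6,-0.005,0,2.52,1.09,3.6,-0.005,0,2.52,1.09,3.6,-0.005,0], force=110)

```text
t: 31.65
tcp_pos: [0.6649, -0.2701, 0.0133]
tool_rot: [0.997, 0.083, 0.001, 0.001]
force: [-0.4, 0.8, 5.7]
finger_gap: 0.103
gripper_force: 110.3
```

```bash
python3 -c "
from h import *
print(np.mean([(manip.sense()['tcp_pos'],cam('side'))[0] for i in range(3)],0))"
```

```text
[ 0.66491828 -0.27007293  0.01326724]
```

Emit:
jog_arm(motion=[0,0,-0.6,0,0,0,0,-1.2,0,0,0,0,-1.2,0,0,0,0,-1.2,0,0,0,0,-1.2,0,0])

```text
t: 32.3
tcp_pos: [0.6627, -0.2688, 0.0698]
tool_rot: [0.997, 0.083, -0.001, -0.001]
force: [-0.2, 0.6, -0.5]
finger_gap: 0.099
gripper_force: 109.4
```

```bash
python3 -c "
from h import *
held();pitch();plane();go(.5,-.2178,.07,9.25)"
```

```text
held n 5080 x [0.0167 0.0253 0.0256] y [-0.0227  0.0206] z [0.0001 0.0018 0.0037]
strip slope deg -6.65 x max 0.0214 y -0.0155
strip slope deg -3.29 x max 0.0212 y 0.0135
side rib 6
side strip 22 x [-0.0224  0.0148] z med -0.0008 slope deg 12.1
top rib 0
top strip 16 x [-0.0183 -0.0061] z med -0.0006 slope deg -9.8
wrist rib 1967 x [-0.0136  0.0132] z med -0.0173 slope deg 8.8
wrist strip 2009 x [0.0007 0.0207] z med 0.0021 slope deg 0.8
slope x,y deg [-0.1   0.16] z0 0.0024 2046
front edge yaw deg 0.0 x 0.0254
t 32.55 delta [-0.1526 -0.0778  0.0004] turn 0.005 heading 9.6 q6 0.86 F [-0.1  0.2 -1. ] gap 0.099
```

Emit:
jog_arm(motion=[-0.8,-0.4,-0.2,0,0,-1.6,-0.8,-0.2,0.005,0,-2.4,-1.2,-0.2,0.005,0,-3.03,-1.54,0,0.005,0,-3.03,-1.54,0.36,0.005,0,-3.03,-1.54,0.36,0.005,0,-3.03,-1.54,0.36,0.005,0,-3.03,-1.54,0.36,0.005,0])

```text
t: 33.35
tcp_pos: [0.5034, -0.2197, 0.0539]
tool_rot: [0.997, 0.081, 0.001, 0.001]
force: [-1.0, 0.7, -0.6]
finger_gap: 0.102
gripper_force: 109.4
```

```bash
python3 -c "
from h import *
print(np.mean([(manip.sense()['tcp_pos'],cam('side'))[0] for i in range(3)],0))
go(.5012,-.2184,.031,9.25)"
```

```text
[ 0.50329693 -0.2196073   0.05391884]
t 33.5 delta [-0.0015 -0.0012  0.0228] turn 0.001 heading 9.3 q6 0.79 F [ 0.2 -0.1 -1.1] gap 0.103
```

To row units: 0.022 m is 0.44, -0.0019 m is -0.038.

Emit:
jog_arm(motion=[-0.038,-0.026,0.2,0,0,-0.038,-0.026,0.4,0,0,-0.038,-0.026,0.44,0,0,-0.038,-0.026,0.44,0,0,-0.038,-0.026,0.44,0,0])

```text
t: 34.0
tcp_pos: [0.4988, -0.2172, 0.0306]
tool_rot: [0.997, 0.081, -0.001, -0.001]
force: [-2.0, 0.2, -2.9]
finger_gap: 0.098
gripper_force: 109.4
```

Emit:
jog_arm(motion=[0,0,0.04,0,0,0,0,0.06,0,0,0,0,0.06,0,0])

```text
t: 34.3
tcp_pos: [0.4997, -0.2178, 0.0283]
tool_rot: [0.997, 0.081, 0.0, 0.0]
force: [-2.2, -1.2, -1.4]
finger_gap: 0.102
gripper_force: 109.5
```

Emit:
jog_arm(motion=[0,0,0.04,0,0,0,0,0.06,0,0,0,0,0.06,0,0])

```text
t: 34.6
tcp_pos: [0.4998, -0.2179, 0.0252]
tool_rot: [0.997, 0.081, 0.0, 0.0]
force: [-2.5, -1.0, -0.3]
finger_gap: 0.103
gripper_force: 109.5
```

To row units: 0.003 m is 0.06, 0.002 m is 0.04.

Emit:
jog_arm(motion=[0,0,0.04,0,0,0,0,0.06,0,0,0,0,0.06,0,0])

```text
t: 34.9
tcp_pos: [0.4997, -0.2176, 0.0219]
tool_rot: [0.997, 0.081, -0.0, -0.0]
force: [-1.1, -0.1, -2.3]
finger_gap: 0.102
gripper_force: 109.3
```

Emit:
jog_arm(motion=[0,0,0.04,0,0,0,0,0.04,0,0,0,0,0.04,0,0])

```text
t: 35.2
tcp_pos: [0.5, -0.2178, 0.0212]
tool_rot: [0.997, 0.081, 0.0, 0.0]
force: [-1.4, 0.5, 6.1]
finger_gap: 0.099
gripper_force: 110.4
```

```bash
python3 -c "
from h import *
s=cam('wrist');P=cloud(s);blobs(s,mask(s,*COL['orange'])&(P[:,:,2]>.03)&(P[:,:,0]>.48)&(P[:,:,1]<-.1)&(P[:,:,1]>-.35),.035,40,'latch');pitch()"
```

```text
latch px [326. 227.] n 1690 c [ 0.5352 -0.212 ] size [0.0161 0.0137] ang 9.2 zmed 0.034
latch px [498. 227.] n 1748 c [ 0.545  -0.2716] size [0.0164 0.0152] ang 9.2 zmed 0.033
side rib 8
side strip 29 x [-0.0225  0.016 ] z med 0.0009 slope deg 0.3
top rib 0
top strip 0
wrist rib 1969 x [-0.0133  0.0134] z med -0.0176 slope deg 9.0
wrist strip 2036 x [0.001  0.0209] z med 0.0018 slope deg 0.6
```

To row units: 0.001 m is 0.02, -0.12 m is -2.4.

Emit:
jog_arm(motion=[0,0,0.02,0,0,0,0,0,0,0.2,0,0,0,0,0.3,0,0,0,0,0.35,0,0,-0.2,0,0.35,0,0,-1,0,0.35,0,0,-2,0,0.35,0,0,-2.4,0,0.35,0,0,-2.4,0,0.35,0,0,-2.4,0,0.35])

```text
t: 36.4
tcp_pos: [0.4997, -0.2177, 0.1409]
tool_rot: [0.997, 0.081, 0.0, 0.0]
force: [0.4, 1.3, -0.1]
finger_gap: 0.352
gripper_force: 0.0
```

```bash
cat > chk.py <<'E'
from h import *
import sys
s=cam("wrist");P=cloud(s);z=P[:,:,2]
r=blobs(s,mask(s,*COL["orange"])&(z>.03)&(P[:,:,0]>.48)&(P[:,:,1]<-.1)&(P[:,:,1]>-.35),.035,40,"latch")
m=mask(s,*COL[sys.argv[1]])&(P[:,:,0]>.45)&(P[:,:,0]<.56)&(P[:,:,1]<-.15)&(P[:,:,1]>-.34)
a=np.radians(9.25);X=P[:,:,0]*np.cos(a)+P[:,:,1]*np.sin(a)
k=m&(z>.034)&(z<.055); print("rib top z",np.percentile(z[k],[10,50,90]).round(4),"slope",np.polyfit(X[k],z[k],1)[0].round(3))
for b in blobs(s,m&(z<.03),.02,60,"strip"): pass
k=m&(z<.03)&(z>.01); p=np.polyfit(X[k],z[k],1); print("strip z",np.percentile(z[k],[10,50,90]).round(4),"slope",p[0].round(3))
E
python3 chk.py red
```

```text
latch px [325. 178.] n 529 c [ 0.5344 -0.2122] size [0.0167 0.0129] ang 8.8 zmed 0.033
latch px [420. 178.] n 544 c [ 0.5444 -0.2725] size [0.0161 0.0141] ang 8.9 zmed 0.033
rib top z [0.0381 0.0389 0.0398] slope -0.002
strip px [302. 200.] n 161 c [ 0.5141 -0.1997] size [0.009  0.0085] ang 98.6 zmed 0.019
strip px [344. 225.] n 850 c [ 0.5017 -0.2311] size [0.043  0.0099] ang 9.7 zmed 0.02
strip px [303. 250.] n 162 c [ 0.4792 -0.2055] size [0.0093 0.0084] ang 98.6 zmed 0.019
strip z [0.0186 0.0195 0.0203] slope 0.005
```

Red is seated flat under its closed latch, with the body top at 0.0195. Next is yellow.

Emit:
jog_arm(motion=[0,-0.8,0,0.1,0.35,0,-1.6,0,0.2,0.35,0,-2.4,0,0.3,0.35,0,-3.2,0,0.345,0.35,0,-4,0,0.345,0.35,0,-4.8,0,0.345,0.35,0,-5.6,0,0.345,0.35,0,-6.4,0,0.345,0.35,-0.04,-7.12,0,0.345,0.35,-0.04,-7.12,0,0.345,0.35,-0.04,-7.12,0,0.345,0.35,-0.04,-7.12,0,0.345,0.35])

```text
t: 37.65
tcp_pos: [0.4403, 0.1325, 0.1396]
tool_rot: [0.996, -0.092, -0.001, 0.0]
force: [1.0, 1.2, -0.5]
finger_gap: 0.349
gripper_force: 0.0
```

```bash
cat > find.py <<'E'
from h import *
import sys
s=cam("wrist"); P=cloud(s);z=P[:,:,2]; zt=float(sys.argv[2])
r=blobs(s,mask(s,*COL[sys.argv[1]])&(z>zt-.006)&(z<zt+.01)&(P[:,:,1]>.05),zt,50,"rib")
k=max(r,key=lambda b:b[1][0]*b[1][1]); print(np.mean([(manip.sense()['tcp_pos'],cam('side'))[0] for i in range(2)],0).round(4)); go(k[0][0],k[0][1],zt-.032+.0115,k[2])
E
python3 find.py yellow .032
```

```text
rib px [323. 228.] n 646 c [0.4409 0.1337] size [0.0285 0.0107] ang 169.7 zmed 0.031
[0.4406 0.1322 0.1398]
t 37.8 delta [-1.000e-04 -1.600e-03  1.285e-01] turn -0.006 heading -10.6 q6 1.8 F [0.1 0.9 1. ] gap 0.351
```

Lower onto it, grip, lift and check.

To row units: 0.127 m is 2.54, 0.115 m is 2.3.

Emit:
jog_arm(motion=[0,-0.03,0.8,-0.006,0.35,0,-0.03,1.6,-0.006,0.35,0,-0.03,2.3,-0.006,0.35,0,-0.03,2.54,-0.006,0.35,0,-0.03,2.54,-0.006,0.35,0,-0.03,2.54,-0.006,0,0,-0.03,2.54,-0.006,0,0,-0.03,2.54,-0.006,0,0,-0.03,2.54,-0.006,0,0,-0.03,2.54,-0.006,0,0,-0.03,2.54,-0.006,0], force=110)

```text
t: 38.9
tcp_pos: [0.4418, 0.1348, 0.0147]
tool_rot: [0.996, -0.088, 0.002, -0.0]
force: [-0.6, -1.3, 7.1]
finger_gap: 0.099
gripper_force: 109.6
```

Emit:
jog_arm(motion=[0,0,-0.8,0,0,0,0,-1.6,0,0,0,0,-2.2,0,0,0,0,-2.2,0,0,0,0,-2.2,0,0])

```text
t: 39.4
tcp_pos: [0.4408, 0.1349, 0.1241]
tool_rot: [0.996, -0.088, 0.001, -0.0]
force: [0.1, -0.4, -1.7]
finger_gap: 0.095
gripper_force: 108.6
```

```bash
python3 -c "
from h import *
held();plane();go(.5745,.1835,.12,95.6)"
```

```text
held n 4908 x [0.0162 0.025  0.0252] y [-0.0229  0.0204] z [0.0004 0.0026 0.0042]
strip slope deg 4.81 x max 0.0211 y -0.0159
strip slope deg -2.97 x max 0.021 y 0.0133
slope x,y deg [ 0.23 -0.01] z0 0.0028 2060
front edge yaw deg 0.17 x 0.025
t 39.5 delta [ 0.1241 -0.0718  0.0023] turn 1.296 heading -10.2 q6 1.8 F [ 0.1  0.6 -1.1] gap 0.098
```

Emit:
jog_arm(motion=[0.2,-0.1,-0.2,-0.15,0,0.4,-0.2,-0.2,-0.3,0,0.6,-0.3,-0.2,-0.45,0,0.8,-0.4,-0.2,-0.6,0,1,-0.6,-0.2,-0.75,0,1.2,-0.7,-0.2,-0.9,0,1.4,-0.8,-0.2,-1.05,0,1.6,-1,-0.2,-1.2,0,1.8,-1.1,-0.2,-1.35,0,2,-1.2,-0.2,-1.5,0,2.2,-1.3,-0.2,-1.65,0,2.48,-1.44,0,-1.8,0,2.48,-1.44,0.04,-1.846,0,2.48,-1.44,0.04,-1.846,0,2.48,-1.44,0.04,-1.846,0,2.48,-1.44,0.04,-1.846,0])

```text
t: 41.1
tcp_pos: [0.5747, 0.1836, 0.1206]
tool_rot: [0.672, 0.741, -0.001, -0.001]
force: [-0.5, 0.1, -0.8]
finger_gap: 0.1
gripper_force: 108.6
```

```bash
python3 -c "
from h import *
print(np.mean([(manip.sense()['tcp_pos'],cam('side'))[0] for i in range(2)],0).round(4))
plane(); go(.5745,.1842,.0535,95.6)"
```

```text
[0.5748 0.1837 0.1208]
slope x,y deg [15.09 -0.14] z0 -0.0016 2096
front edge yaw deg 0.12 x 0.0257
t 41.25 delta [ 0.0006 -0.0007  0.0679] turn -0.0 heading 95.6 q6 0.03 F [ 0.4  0.1 -1.1] gap 0.099
```

To row units: 0.067 m is 1.34, 0.063 m is 1.26.

Emit:
jog_arm(motion=[0.012,-0.014,0.6,0,0,0.012,-0.014,1.1,0,0,0.012,-0.014,1.26,0,0,0.012,-0.014,1.34,0,0,0.012,-0.014,1.34,0,0,0.012,-0.014,1.34,0,0])

```text
t: 41.85
tcp_pos: [0.5756, 0.1844, 0.0554]
tool_rot: [0.672, 0.741, 0.001, 0.001]
force: [-1.3, -0.4, 0.1]
finger_gap: 0.105
gripper_force: 108.6
```

Emit:
jog_arm(motion=[0,0,0,0,0.2,0,0,0,0,0.35,0,0,0,0,0.35,0,0,-0.2,0,0.35,0,0,-0.8,0,0.35,0,0,-1.6,0,0.35,0,0,-2.4,0,0.35,0,0,-2.4,0,0.35,0,0,-2.4,0,0.35,0,0,-2.4,0,0.35])

```text
t: 42.85
tcp_pos: [0.5736, 0.1842, 0.1736]
tool_rot: [0.672, 0.741, -0.001, -0.001]
force: [-0.2, -0.9, -0.2]
finger_gap: 0.349
gripper_force: 0.0
```

```bash
python3 - <<'E'
from h import *
s=cam("wrist"); P=cloud(s);z=P[:,:,2]
m=mask(s,*COL["yellow"])&(P[:,:,1]>.1)
blobs(s,m&(z>.063)&(z<.08),.070,50,"rib"); blobs(s,m&(z<.06),.05,50,"strip")
for k in (m&(z>.063),m&(z<.06)): print(np.percentile(z[k],[10,50,90]).round(4),"slope",np.polyfit(P[:,:,1][k],z[k],1)[0].round(3))
go(.5005,-.0178,.1735,5.6); tilt()
E
```

```text
rib px [327. 233.] n 656 c [0.5756 0.184 ] size [0.0263 0.0112] ang 96.0 zmed 0.07
strip px [306. 225.] n 854 c [0.5612 0.1819] size [0.0435 0.0099] ang 95.1 zmed 0.05
strip px [347. 225.] n 856 c [0.5903 0.1848] size [0.0435 0.0102] ang 95.5 zmed 0.05
[0.069  0.0698 0.0708] slope 2.134
[0.0494 0.0503 0.0512] slope 0.006
t 42.9 delta [-1.938e-01 -9.230e-02 -1.000e-04] turn -1.571 heading 95.6 q6 0.03 F [-0.2 -1.3 -0.5] gap 0.346
wrist tilt(+pan down) -0.0047 1379 ly -0.02 0.06
top tilt(+pan down) -0.0035 217 ly -0.109 0.059
```

Yellow lies flat on the pan. Back to the lever.

To row units: -0.194 m is -3.88, -0.18 m is -3.6.

Emit:
jog_arm(motion=[-0.4,-0.2,0,0.15,0.4,-0.8,-0.4,0,0.3,0.4,-1.2,-0.6,0,0.45,0.4,-1.6,-0.8,0,0.6,0.4,-2,-1,0,0.75,0.4,-2.4,-1.2,0,0.9,0.4,-2.8,-1.4,0,1.05,0.4,-3.2,-1.6,0,1.2,0.4,-3.6,-1.8,0,1.35,0.3,-3.88,-1.84,0,1.5,0.3,-3.88,-1.84,0,1.571,0.3,-3.88,-1.84,0,1.571,0.3,-3.88,-1.84,0,1.571,0.3,-3.88,-1.84,0,1.571,0.3])

```text
t: 44.4
tcp_pos: [0.5019, -0.0174, 0.1739]
tool_rot: [0.999, 0.05, -0.0, -0.0]
force: [-0.0, -0.1, 1.6]
finger_gap: 0.302
gripper_force: 0.0
```

```bash
python3 - <<'E'
from h import *
s=cam("wrist"); P=cloud(s);z=P[:,:,2]
m=mask(s,*COL["red"])&(P[:,:,1]<.05)&(P[:,:,1]>-.1)&(z>.05)&(z<.07)&(P[:,:,0]<.53)
r=blobs(s,m,.056,30,"knob")
print(np.mean([(manip.sense()['tcp_pos'],cam('side'))[0] for i in range(2)],0).round(4))
k=r[0][0]; go(k[0],k[1],.028,5.6)
E
```

```text
knob px [325. 228.] n 277 c [ 0.5001 -0.0176] size [0.0131 0.0122] ang 139.8 zmed 0.055
[ 0.502  -0.0174  0.1741]
t 44.55 delta [-0.0019 -0.      0.1462] turn 0.001 heading 5.7 q6 1.21 F [0.4 0.2 0.1] gap 0.3
```

Emit:
jog_arm(motion=[-0.02,0,0.8,0,0.3,-0.02,0,1.6,0,0.3,-0.02,0,2.4,0,0.3,-0.02,0,2.92,0,0.3,-0.02,0,2.92,0,0.3,-0.02,0,2.92,0,0.3])

```text
t: 45.15
tcp_pos: [0.5012, -0.0177, 0.0283]
tool_rot: [0.999, 0.049, -0.0, -0.0]
force: [0.6, 0.2, 0.4]
finger_gap: 0.3
gripper_force: 0.0
```

Emit:
jog_arm(motion=[-0.06,-0.2,0,0,0.3,-0.1,-0.4,0,0,0.3,-0.12,-0.6,0,0,0.3,-0.1,-0.8,0,0,0.3,-0.04,-1,0,0,0.3,-0.04,-1.16,0,0,0.3,-0.04,-1.16,0,0,0.3,-0.04,-1.16,0,0,0.3])

```text
t: 45.95
tcp_pos: [0.4957, 0.0399, 0.0287]
tool_rot: [0.999, 0.049, 0.002, 0.0]
force: [1.3, -1.9, 0.5]
finger_gap: 0.3
gripper_force: 1.1
```

Emit:
jog_arm(motion=[0,-0.04,0,0,0.3,0,-0.04,0,0,0.3,0,-0.04,0,0,0.3])

```text
t: 46.25
tcp_pos: [0.4957, 0.0402, 0.0287]
tool_rot: [0.999, 0.049, 0.002, 0.001]
force: [1.2, -8.8, 0.8]
finger_gap: 0.299
gripper_force: 4.5
```

At the stop. Back off, let it settle, read.

To row units: 0.006 m is 0.12.

Emit:
jog_arm(motion=[0,0.12,0,0,0.3,0,0.12,0,0,0.3,0,0.12,0,0,0.3,0,0.12,0,0,0.3,0,0.12,0,0,0.3,0,0.12,0,0,0.3,0,0.12,0,0,0.3,0,0.12,0,0,0.3,0,0.12,0,0,0.3,0,0.12,0,0,0.3,0,0.12,0,0,0.3,0,0.12,0,0,0.3,0,0.12,0,0,0.3,0,0.12,0,0,0.3,0,0.12,0,0,0.3,0,0.12,0,0,0.3])

```text
t: 47.85
tcp_pos: [0.4938, 0.0357, 0.0283]
tool_rot: [0.999, 0.049, -0.0, -0.0]
force: [-0.5, 0.1, 0.2]
finger_gap: 0.299
gripper_force: 0.0
```

```bash
python3 -c "
from h import *
tilt()
s=cam('wrist');P=cloud(s);z=P[:,:,2]
blobs(s,mask(s,*COL['red'])&(z>.045)&(P[:,:,1]<.1)&(z<.07)&(P[:,:,0]<.53),.056,20,'knob')"
```

```text
wrist tilt(+pan down) -0.0602 24205 ly -0.107 0.06
top tilt(+pan down) -0.0607 217 ly -0.109 0.058
knob px [329. 322.] n 85 c [0.4998 0.0356] size [0.0082 0.0025] ang 98.7 zmed 0.055
```

The tilt is -0.06, so yellow is short-filled. Lever home.

Emit:
jog_arm(motion=[-0.04,0.2,0,0,0.3,-0.1,0.4,0,0,0.3,-0.1,0.6,0,0,0.3,-0.06,0.8,0,0,0.3,0.04,1,0,0,0.3,0.1,1.12,0,0,0.3,0.12,1.16,0,0,0.3,0.12,1.16,0,0,0.3])

```text
t: 48.8
tcp_pos: [0.5073, -0.0225, 0.0285]
tool_rot: [0.999, 0.049, 0.002, 0.001]
force: [0.1, 0.1, 0.1]
finger_gap: 0.299
gripper_force: 0.0
```

Emit:
jog_arm(motion=[0,0.06,0,0,0.3,0,0.06,0,0,0.3,0,0.06,0,0,0.3])

```text
t: 49.1
tcp_pos: [0.507, -0.024, 0.0285]
tool_rot: [0.999, 0.049, 0.001, 0.0]
force: [2.4, 4.0, -0.6]
finger_gap: 0.301
gripper_force: 2.1
```

Emit:
jog_arm(motion=[0,0.04,0,0,0.3,0,0.04,0,0,0.3,0,0.04,0,0,0.3])

```text
t: 49.4
tcp_pos: [0.5069, -0.0244, 0.0285]
tool_rot: [0.999, 0.048, 0.001, -0.001]
force: [4.3, 11.6, -1.1]
finger_gap: 0.303
gripper_force: 5.7
```

```bash
python3 -c "
from h import *
tilt()
s=cam('wrist');P=cloud(s);z=P[:,:,2]
blobs(s,mask(s,*COL['red'])&(z>.045)&(P[:,:,1]<.1)&(z<.07)&(P[:,:,0]<.53),.056,20,'knob')"
```

```text
wrist tilt(+pan down) -0.0011 15844 ly -0.11 0.023
top tilt(+pan down) 0.0025 213 ly -0.109 0.059
knob px [311. 348.] n 413 c [ 0.5017 -0.019 ] size [0.0119 0.0081] ang 46.7 zmed 0.055
```

Emit:
jog_arm(motion=[0,-0.14,0,0,0.3,0,-0.14,-1,0,0.3,0,-0.14,-2,-0.1,0.35,0.2,-0.6,-2.8,-0.25,0.35,0.4,-1.2,-2.8,-0.4,0.35,0.6,-1.6,-2.8,-0.55,0.35,0.8,-2,-2.8,-0.7,0.35,1,-2.4,-2.8,-0.85,0.35,1.2,-2.8,-2.8,-1,0.35,1.4,-3.2,-2.8,-1.15,0.35,1.6,-3.6,-2.8,-1.3,0.35,1.76,-4.06,-2.8,-1.45,0.35,1.76,-4.06,-2.8,-1.573,0.35,1.76,-4.06,-2.8,-1.573,0.35,1.76,-4.06,-2.8,-1.573,0.35,1.76,-4.06,-2.8,-1.573,0.35])

```text
t: 51.15
tcp_pos: [0.5734, 0.1835, 0.1682]
tool_rot: [0.672, 0.741, -0.0, 0.0]
force: [-0.1, 0.2, 0.1]
finger_gap: 0.351
gripper_force: 0.0
```

```bash
python3 find.py yellow .070
```

```text
rib px [327. 234.] n 708 c [0.5761 0.1839] size [0.0264 0.0112] ang 95.5 zmed 0.069
[0.5736 0.1835 0.1683]
t 51.3 delta [0.     0.0024 0.1189] turn 0.002 heading 95.6 q6 0.03 F [ 0.6  0.3 -0.4] gap 0.35
```

To row units: 0.04 m is 0.8, 0.1175 m is 2.35.

Emit:
jog_arm(motion=[0,0.04,0.8,0,0.35,0,0.04,1.6,0,0.35,0,0.04,2.2,0,0.35,0,0.04,2.35,0,0.35,0,0.04,2.35,0,0.35,0,0.04,2.35,0,0,0,0.04,2.35,0,0,0,0.04,2.35,0,0,0,0.04,2.35,0,0,0,0.04,2.35,0,0,0,0.04,2.35,0,0], force=90)

```text
t: 52.4
tcp_pos: [0.5764, 0.1845, 0.0514]
tool_rot: [0.671, 0.742, 0.001, 0.001]
force: [0.8, -0.1, 0.6]
finger_gap: 0.106
gripper_force: 90.1
```

Emit:
jog_arm(motion=[0,0,-0.6,0,0,0,0,-1.6,0,0,0,0,-2.4,0,0,-0.8,-0.1,-2.6,0,0,-1.6,-0.2,-2.6,0,0,-2.4,-0.3,-2.6,0,0,-3.2,-0.4,-2.6,0,0,-4,-0.5,-2.6,0,0,-4.8,-0.6,-2.6,0,0,-5.6,-0.8,-2.6,0,0,-6.4,-0.9,-2.6,0,0,-7.2,-1,-2.6,0,0,-8,-1.1,-2.6,0,0,-8.8,-1.2,-2.6,0,0,-9.6,-1.3,-2.6,0,0,-10.4,-1.4,-2.6,0,0,-11.2,-1.5,-2.6,0,0,-12,-1.6,-2.6,0,0,-12.7,-1.74,-2.6,0,0,-12.7,-1.74,-2.6,0,0])

```text
t: 54.4
tcp_pos: [0.5509, -0.4615, 0.1799]
tool_rot: [0.673, 0.74, -0.001, 0.001]
force: [-0.4, -0.2, -1.2]
finger_gap: 0.107
gripper_force: 89.9
```

```bash
python3 - <<'E'
from h import *
held()
s=cam("top");P=cloud(s);z=P[:,:,2];m=mask(s,*COL["blue"])&(P[:,:,1]<-.2);blobs(s,m&(z>.018),.026,100,"rim");blobs(s,m&(z<.012),.002,100,"floor")
go(.55,-.457,.02)
E
```

```text
held n 4579 x [0.014  0.0221 0.0224] y [-0.0221  0.0211] z [-0.0001  0.003   0.0046]
strip slope deg 0.14 x max 0.0181 y -0.015
strip slope deg -0.63 x max 0.0181 y 0.014
rim px [452. 239.] n 287 c [ 0.5824 -0.4115] size [0.272 0.1  ] ang 152.1 zmed 0.025
floor px [462. 238.] n 1757 c [ 0.566  -0.4632] size [0.2378 0.1069] ang 177.3 zmed 0.001
t 54.5 delta [-0.0011 -0.0014  0.1596] turn 0 heading 95.6 q6 -0.95 F [-0.3 -0.1 -1.3] gap 0.105
```

Emit:
jog_arm(motion=[0,0,0.8,0,0,0,0,1.6,0,0,0,0,2.4,0,0,0,0,3,0,0,0,0,3.2,0,0,0,0,3.24,0,0,0,0,3.24,0,0,0,0,3.24,0,0])

```text
t: 55.3
tcp_pos: [0.5535, -0.4564, 0.0203]
tool_rot: [0.671, 0.742, -0.0, 0.001]
force: [-0.5, 0.2, -1.0]
finger_gap: 0.109
gripper_force: 89.9
```

Emit:
jog_arm(motion=[0,0,0,0,0.2,0,0,0,0,0.35,0,0,0,0,0.35,0,0,-0.4,0,0.35,0,0,-1.2,0,0.35,0,0,-2.2,0,0.35,0,0,-3.2,0,0.35,0,0,-4,0,0.35,0,0,-4,0,0.35])

```text
t: 56.2
tcp_pos: [0.5556, -0.4595, 0.2279]
tool_rot: [0.671, 0.742, -0.001, 0.008]
force: [0.6, -0.5, 1.1]
finger_gap: 0.351
gripper_force: 0.0
```

```bash
python3 - <<'E'
from h import *
s=cam("wrist"); P=cloud(s);z=P[:,:,2]; m=mask(s,*COL["yellow"])&(P[:,:,1]<-.35)
blobs(s,m&(z>.026)&(z<.045),.034,50,"rib"); blobs(s,m&(z<.024),.014,50,"strip")
E
```

```text
rib px [319. 196.] n 410 c [ 0.5532 -0.4559] size [0.0276 0.0106] ang 95.5 zmed 0.033
strip px [303. 193.] n 503 c [ 0.5385 -0.4585] size [0.0432 0.0093] ang 95.0 zmed 0.014
strip px [335. 193.] n 497 c [ 0.5678 -0.4556] size [0.0433 0.0098] ang 94.6 zmed 0.014
```

Yellow lies flat in the tray. Final check of the rack, the beam and any hidden cassette, then hand in.

```bash
python3 - <<'E'
from h import *
tilt()
s=cam("top");P=cloud(s);z=P[:,:,2]; r=(P[:,:,0]>.2)
blobs(s,mask(s,*COL["orange"])&(P[:,:,0]>.5)&(P[:,:,0]<.57)&(P[:,:,1]<-.15)&(P[:,:,1]>-.35),.035,12,"latch")
blobs(s,mask(s,*COL["red"])&(P[:,:,0]>.46)&(P[:,:,1]<.2),.04,10,"red")
blobs(s,mask(s,*COL["green"],smin=90,vmin=50)&r,.032,15,"green")
w=(s["hsv"][:,:,1]<40)&(s["hsv"][:,:,2]>215)&r&(z>.02)&(z<.045); blobs(s,w,.032,20,"white")
E
```

```text
top tilt(+pan down) -0.0031 217 ly -0.109 0.059
latch px [401. 260.] n 38 c [ 0.5435 -0.2709] size [0.0193 0.0138] ang 178.3 zmed 0.032
latch px [379. 264.] n 40 c [ 0.5315 -0.2098] size [0.0193 0.0138] ang 178.3 zmed 0.032
red px [384. 275.] n 107 c [ 0.5021 -0.2206] size [0.0423 0.0237] ang 9.2 zmed 0.023
red px [375. 277.] n 54 c [ 0.4986 -0.1997] size [0.0422 0.009 ] ang 7.4 zmed 0.02
red px [308. 278.] n 16 c [ 0.5016 -0.0163] size [0.0082 0.0082] ang 88.3 zmed 0.054
```

```bash
python3 -c "
from station import manip
print(manip.sense()['t'],manip.sign_off())"
```

```text
the job is handed in; nothing more can be done
56.4 None
```

The job is handed in at 56 s: red weighed full and is latched in the first rack bay (second try, after I set it on the table once to re-grip), yellow weighed short and lies flat in the blue tray, the beam is arrested, no other cassette was found, and I viewed 16 pictures against the limit of 14.

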